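# Move the hot lid from the griddle to its rest with the lid lifter

## Robot

A 6-joint arm with a two-finger parallel gripper is mounted at the origin on the work surface. World frame = base frame: x ahead of the robot, y to its left, z up, the work surface at z = 0. Lengths are in m, angles in rad, forces in N, time in s.
With the tool pointing down it reaches from about 0.275 to 0.875 m from the base axis. Payload 12.5 kg.
Tool frame: the origin (TCP) lies on the front face of the gripper's body, between the roots of the fingers; the fingertips stand 73 mm ahead of it and the grasp point (between the pads) lies 54 mm ahead of it; z points along the fingers, y is the direction in which the jaws open and shut (so a half turn about z gives the same grasp; the last joint's range is limited). The gripper opens to 85 mm and grips with 20 to 120 N. Pads are 22 mm wide; open, the fingers measure 114 mm over their backs; the gripper's body (76 mm by 85 mm) begins 54 mm behind the grasp point. The pads swing forward as they close: fully open they stand 13 mm farther back than shut.
Start: joints at [-1.337, 0.351, 1.652, -0, 1.139, -0.085], TCP at [0.172, -0.522, 0.304] pointing down, gripper open.
Joint ranges: [-2.75, 2.75], [-0.79, 2.1], [0.01, 2.65], [-1.57, 4.71], [0.07, 3.14], [-2.87, 2.87]. Speed limits (rad/s): [2.22, 2.22, 2.79, 3.14, 3.14, 3.14].

## Interface

Orientations are given as a unit quaternion [w, x, y, z].
In Python, from workcell import * gives the robot as it stands. The module is installed in compiled form; this text tells all that it offers.
- The arm moves only by the tool carry_out, never from a script. Its argument "steps" is a list that holds one entry, the list of rows, each a list of 7 numbers: the turn, a rotation vector about the tool's x, y, z in rad, then the shift along the tool's x, y, z in m, then the finger opening in m, from 0 to 0.0854. In form: [[[wx, wy, wz, x, y, z, claw], ...]]. A call has 1 to 10 rows; each row is the pose to reach, as a shift and turn from the pose commanded when the call began, along the tool's axes at that moment; what a row does not reach only later rows make up. A row lasts 1/8 s, in which the tool goes at most 62.5 mm and 10.7 degrees, less where a joint would pass 70% of its speed; a pose out of reach is approached as far as the arm can. A call with a gripper value outside its range is refused whole. The fingers move at their own pace and stop on an object; "force" is the grip in N (left out, the last holds). Time passes only in rows, so rows that repeat a pose let the fingers close. It gives the time, the measured TCP pose, the force and the opening at its end, in the units of the state.
- state(): the state, without advancing time (a new reading comes with each control period).
- grab_frame(name): name is "scene" or "top" or "wrist"; returns the picture (420x560x3 uint8, red, green, blue); there is no depth.
- camera_model(name): a dict with "K" (3x3 intrinsics, pixels), "k1" (the pictures are not rectified: a ray, as slopes to the right and down, at radius r is drawn at 1 + k1 r^2 times it, then the intrinsics apply), "world_from_camera" (4x4, takes a point from camera to world coordinates); the wrist camera has in their place "tool_from_camera" (4x4, takes a point from camera to tool coordinates, whose origin is the TCP and whose axes are the flange's). Camera axes: x right, y up, looking along -z (the intrinsics and any distortion apply to the point x, -y, -z); pixel columns grow to the right and rows downward; lengths in m; the calibration is good to about 2 mm. A picture is of the moment at which its call begins: read the wrist's pose just before it. camera_model takes no time and is no camera call.
- close_job(): hands the job in, once; it reports no verdict.
The state is a dict: "clock": time; "joint_pos": joint angles; "joint_velocities": joint speeds; "joint_efforts": joint torques, N m; "position": TCP position; "ee_rot": TCP orientation; "contact_force": force on the tool from outside, world axes, zero at the start; "torque": the same for the moment, N m; "opening": finger opening in m.
Only numpy, scipy, OpenCV 4.12 (cv2) and the standard library are available. Lean on these libraries where they do the work, as an engineer would, in place of code of your own. Each camera call takes 0.05 s, during which the arm holds its last target.

## Task

Take the lid lifter from its rack, hook it under the loop of the hot lid on the griddle, and carry the lid, level and balanced, to the round wooden rest; set it gently down inside the rest's loose steel ring so that it lies flat and fully home on the wood, then hang the lifter back in its rack. Touch the lid with nothing but the lifter, never press or drop it hard, and leave everything else standing where it is. The ring never lies in the middle of the rest, so feel for it with the hanging lid.

Things in the scene. Friction and masses are not known exactly. Their poses are not given: they have to be found in the camera images.
- lifter: lid lifter, 160 g, hanging upright in the rack with the rack's heading: dark wooden crossbar handle 124 mm long (its y), 22 wide (x), 24 high, an 8 mm steel rod down from its middle, ending in a hook. Origin: middle of the crossbar; z up. From 90 to 136 mm down the rod runs at x -16 mm. Grip the crossbar in the middle from above, closing along x.
- lifter_hook (a point): lowest point (rod centre line) of the hook, 150 mm straight under the lifter's origin; same axes. The hook is an open V in the x-z plane: from the rod at x -16, z +14 mm down to this point and up to its tip at x +14, z +12 mm. Its tip enters a loop going towards +x. A loop bar resting in the V has its centre line about 11 mm above this point.
- lid: hot plain aluminium lid on the griddle, 140 mm across, domed, 32 mm high, 0.4 to 0.65 kg, lower edge bevelled 2 mm, with an upright loop handle of 8 mm bar on top. Origin: centre of its flat underside; z up. Hung by the peak of the arch it hangs level.
- lid_loop (a point): top of the arch (centre line) of the loop, 70 mm above the lid's underside; axes as the lid's. The loop stands in the lid's y-z plane: an arch peaked at y 0, 66 mm high at y -10 and +10, 54 mm at y -28 and +28, feet at y -32 and +32. 34 mm clear height under the peak; a hook goes through along the lid's x, from either side.
- griddle: heavy round black iron griddle, 240 mm across, flat top 30 mm above the counter, low ears at its +x and -x sides (to 155 mm from the centre); fixed. Origin at its centre on the counter.
- rest: lid rest, fixed: round light wooden board 216 mm across, flat top 20 mm above the counter. Origin: its centre on the counter. A flat steel ring (inner diameter 146, outer 180, 8 mm high) lies loose on it: the ring's centre is always 10 mm from the board's centre, in a direction that differs each time and is not reported; about 15 N sideways shift it.
- rack: steel lifter rack, fixed: base 100 x 130 mm, two posts at its y -46 and +46 mm, each with an upward-open fork, 32 mm wide inside (x), 10 mm thick (y), floor 160 mm and cheeks 177 mm above the counter. Origin: centre of its base on the counter. The crossbar lies in both forks, its centre at 172 mm, the hook hanging between the posts; the way out under the forks is open to -x and +x.
- bowl_left: green plastic bowl, 110 mm across, 50 mm high; origin under its centre; leave it alone
- bowl_right: a second such green bowl; leave it alone
- jar: clear glass jar with a steel cap, 72 mm across, 110 mm high; origin under its centre; leave it alone
- turner: steel turner lying flat, about 0.25 m long; leave it alone
- mug: white mug, 72 mm across, 80 mm high; origin under its centre; leave it alone
- pestle: wooden pestle, 110 mm long, 28 mm thick, lying along its x; leave it alone
- tin: plain steel tin, 60 mm across, 75 mm high; origin under its centre; leave it alone
- rest_top (a point): centre of the board's top, 20 mm above the counter. Home, the lid lies flat on this wood inside the ring (3 mm play all round); set down 6 mm or more off the ring's centre it lies askew, one edge on the ring's top (28 mm above the counter), the low edge on the side of the ring's centre.
Mind the look-alikes: they are no part of the job. Leave any turquoise look-alike of the rack alone.

How it is judged:
By the outcome, as a careful person would: the job done as asked, in the order asked, and still so for the second after the job is handed in, with the robot touching nothing.
It also fails if it takes over 72 s, if anything falls off the work surface, if the arm or the gripper's body presses on something with over 40 N, if the wrist force passes 120 N, or if a joint passes its speed limit or range.

## Working session

There is one attempt and no reset: what is moved stays moved. The work goes in short steps, Python scripts to look and compute and a tool call to move; the robot and the scene stay as the last step left them, time stands still between calls to the robot, and variables do not carry over. Pictures are saved under pics/ and viewed, and the job is handed in when it is done.

Besides the shell and the picture viewer there is one more tool, called after ">>>" as a command line: name --argument value ..., lists and objects as JSON in quotes. carry_out: Moves the arm, as the interface text tells. Its arguments: {"type":"object","properties":{"steps":{"type":"array","items":{"type":"array","items":{"type":"array","items":{"type":"number"}}}},"force":{"type":"number"}},"required":["steps"]}

```bash
mkdir -p pics; python3 - <<'E'
from workcell import *
import cv2
s=state(); print(s)
for n in ("scene","top","wrist"):
    im=grab_frame(n); cv2.imwrite(f"pics/{n}0.png",im[:,:,::-1]); m=camera_model(n); print(n,m)
E
```

```text
{'clock': 0.0, 'joint_pos': array([-1.33661080e+00,  3.51253738e-01,  1.65244115e+00, -1.16279713e-05,
        1.13911611e+00, -8.46209264e-02]), 'joint_velocities': array([-1.92687999e-03, -1.11419645e-03,  1.32336841e-03, -1.11627212e-04,
       -1.11664390e-05, -8.38255705e-05]), 'joint_efforts': array([-9.58593955e-04, -5.06103086e+01, -2.91402018e+01, -7.53630638e-05,
        4.53734290e-03, -5.63990830e-05]), 'position': array([ 0.17234023, -0.52203219,  0.30334231]), 'ee_rot': array([-6.07073689e-04,  9.87321615e-01,  1.58731403e-01, -5.07771326e-05]), 'contact_force': array([-0.29763726, -0.02407171, -0.20075279]), 'torque': array([ 0.04438982, -0.01242538, -0.0319037 ]), 'opening': 0.08510252246200943}
scene {'K': array([[453.40350123,   0.        , 277.87909233],
       [  0.        , 453.40350123, 217.25346061],
       [  0.        ,   0.        ,   1.        ]]), 'k1': 0.0005957411358470378, 'world_from_camera': array([[-0.88036573, -0.30556476,  0.36274835,  0.94498013],
       [ 0.47413574, -0.58683171,  0.65637173,  0.65187722],
       [ 0.01230816,  0.74983913,  0.661
[... 402 characters left out ...]
04, -0.04794638],
       [ 0.01742177,  0.12620005,  0.99185182,  1.41605211],
       [ 0.        ,  0.        ,  0.        ,  1.        ]])}
wrist {'K': array([[345.66627491,   0.        , 275.72853257],
       [  0.        , 345.66627491, 208.02961861],
       [  0.        ,   0.        ,   1.        ]]), 'k1': -0.0012229171279529503, 'tool_from_camera': array([[-1.43866251e-03,  9.47313385e-01,  3.20304980e-01,
         8.16299907e-02],
       [ 9.99998904e-01,  1.25125806e-03,  7.90894451e-04,
         8.22072896e-05],
       [ 3.48440712e-04,  3.20305767e-01, -9.47314148e-01,
        -7.03414347e-02],
       [ 0.00000000e+00,  0.00000000e+00,  0.00000000e+00,
         1.00000000e+00]])}
```

View pics/scene0.png

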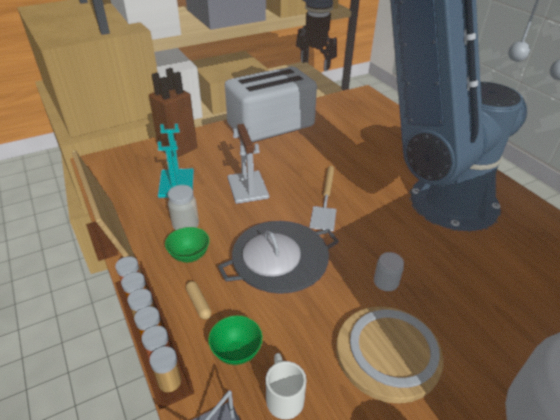

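View pics/top0.png

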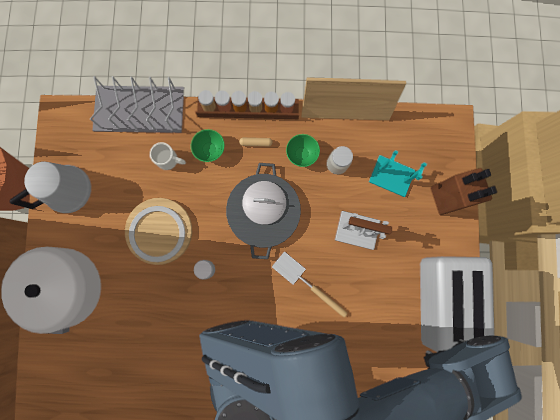

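View pics/wrist0.png

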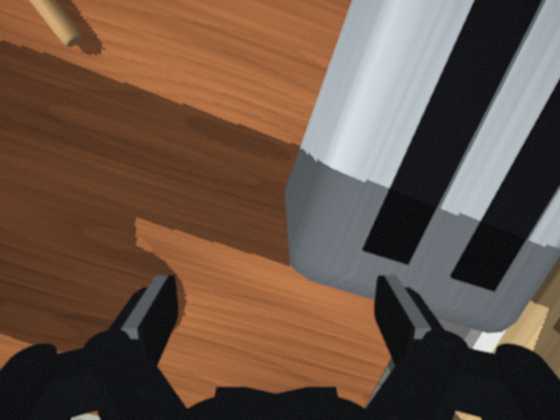

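Candidates: the steel rack with the brown-barred lifter is at top px (363,228), scene (247,165). The turquoise look-alike rack is at top (397,175), scene (175,165). I choose the steel one. The lid on the griddle is at top (265,203); the wooden rest with its ring is at top (158,232). Next are close crops.

```bash
cat > h.py <<'E'
import numpy as np, cv2
from scipy.spatial.transform import Rotation as R
from workcell import camera_model
def ray(name,u,v,pose=None):
    m=camera_model(name);K=m["K"];k=m["k1"]
    p=np.array([(u-K[0,2])/K[0,0],(v-K[1,2])/K[1,1]])
    q=p.copy()
    for _ in range(20): q=p/(1+k*(q@q))
    d=np.array([q[0],-q[1],-1.])
    T=m["world_from_camera"] if name!="wrist" else wT(m,pose)
    return T[:3,3],T[:3,:3]@d
def wT(m,s):
    q=s["ee_rot"];T=np.eye(4);T[:3,:3]=R.from_quat([q[1],q[2],q[3],q[0]]).as_matrix();T[:3,3]=s["position"]
    return T@m["tool_from_camera"]
def onz(name,u,v,z,pose=None):
    o,d=ray(name,u,v,pose);return o+d*(z-o[2])/d[2]
def proj(name,P,pose=None):
    m=camera_model(name);T=m["world_from_camera"] if name!="wrist" else wT(m,pose)
    c=np.linalg.inv(T)@np.append(P,1);x=c[0]/-c[2];y=-c[1]/-c[2];r=x*x+y*y;f=1+m["k1"]*r;K=m["K"]
    return np.array([K[0,0]*x*f+K[0,2],K[1,1]*y*f+K[1,2]])
def tri(*rs):
    A=np.zeros((3,3));b=np.zeros(3)
    for o,d in rs:
        d=d/np.linalg.norm(d);P=np.eye(3)-np.outer(d,d);A+=P;b+=P@o
    X=np.linalg.solve(A,b);return X,[np.linalg.norm((np.eye(3)-np.outer(d,d)/(d@d))@(X-o)) for o,d in rs]
E
python3 - <<'E'
import cv2
def c(n,x0,y0,w,h,f,o):
    im=cv2.imread(f"pics/{n}0.png")[y0:y0+h,x0:x0+w];cv2.imwrite(f"pics/{o}.png",cv2.resize(im,None,fx=f,fy=f,interpolation=cv2.INTER_CUBIC))
c("top",325,190,80,75,8,"ct_rack");c("scene",215,115,70,95,6,"cs_rack");c("top",215,155,100,110,5,"ct_lid");c("scene",215,215,130,80,6,"cs_lid")
E
```

```text
(no output)
```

View pics/ct_rack.png

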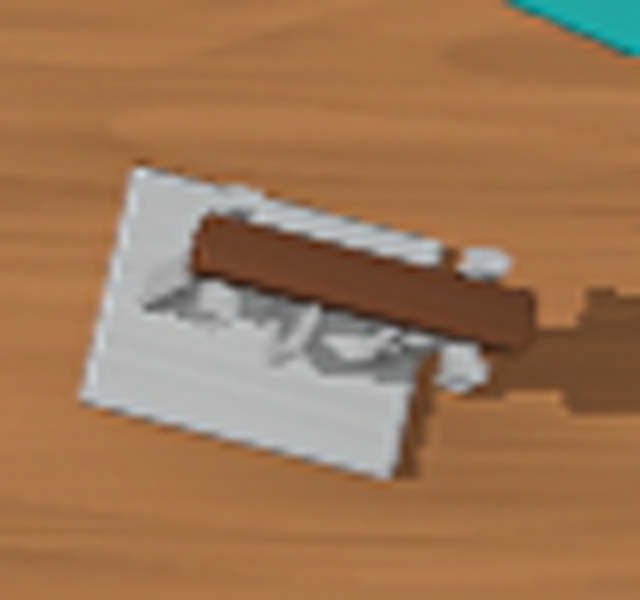

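View pics/cs_rack.png

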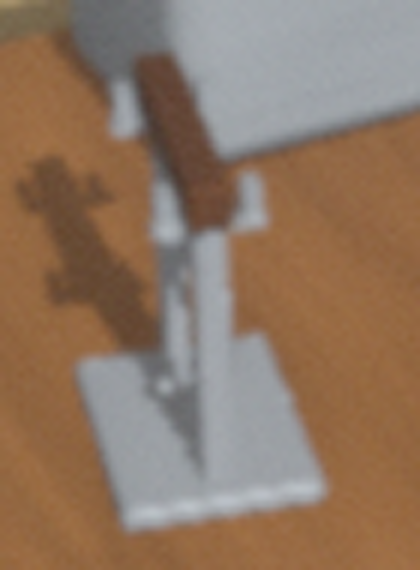

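View pics/ct_lid.png

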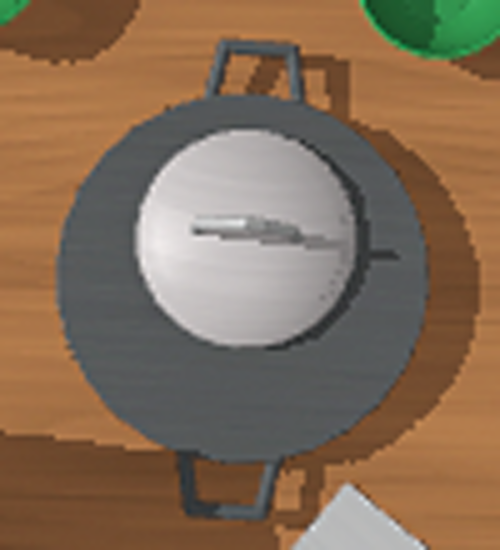

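View pics/cs_lid.png

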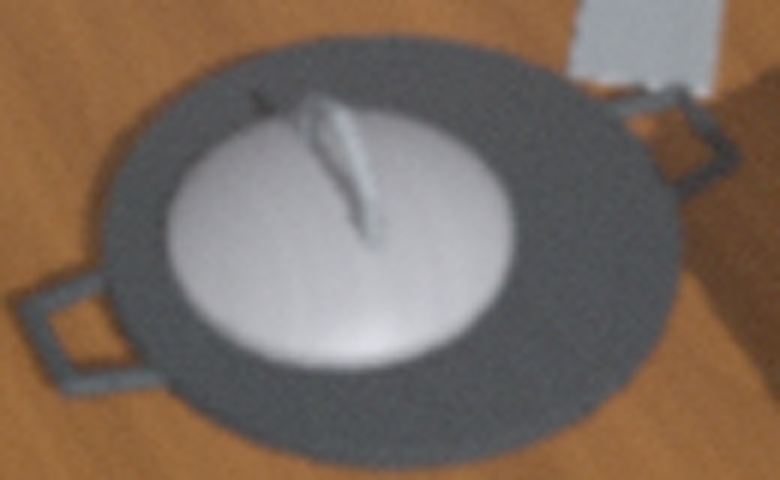

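```bash
cat > m0.py <<'E'
from h import *
im=cv2.imread("pics/top0.png");hsv=cv2.cvtColor(im,cv2.COLOR_BGR2HSV)
# crossbar mask
def blob(mask,roi):
    x0,y0,x1,y1=roi;m=np.zeros_like(mask);m[y0:y1,x0:x1]=mask[y0:y1,x0:x1]
    cs,_=cv2.findContours(m,cv2.RETR_EXTERNAL,cv2.CHAIN_APPROX_NONE);return max(cs,key=cv2.contourArea)
b,g,r=[im[...,i].astype(int) for i in range(3)]
m=((r-b>40)&(r<130)).astype(np.uint8)
c=blob(m,(345,210,393,236));rect=cv2.minAreaRect(c);print("bar",rect)
M=cv2.moments(c);u,v=M['m10']/M['m00'],M['m01']/M['m00'];print(u,v)
P=onz("top",u,v,.184);print("bar centre",P)
bx=cv2.boxPoints(rect);W=[onz("top",*p,.184)[:2] for p in bx];W=np.array(W);print(W,[np.linalg.norm(W[i]-W[i-1]) for i in range(4)])
for name,z in(("rack base",0.0),):pass
# base corners guess from crop
for uv in((135,165),(80,403),(392,478)):
    print("basecorner",onz("top",325+uv[0]/8-.5,190+uv[1]/8-.5,.008))
# griddle
m=((hsv[...,2]<110)&(hsv[...,1]<80)).astype(np.uint8)
m2=(hsv[...,1]<90).astype(np.uint8)
c=blob(m2,(222,170,306,252));cv2.imwrite("pics/mask.png",m2*255)
def fit(c,z):
    # circle fit in world plane
    h=cv2.convexHull(c)[:,0];h=c[:,0]
    W=np.array([onz("top",p[0],p[1],z)[:2] for p in h]);
    A=np.c_[2*W,np.ones(len(W))];w=np.ones(len(W))
    for _ in range(15):
        s=np.linalg.lstsq(A*w[:,None],(W**2).sum(1)*w,rcond=None)[0];rr=np.sqrt(s[2]+s[:2]@s[:2])
        e=np.abs(np.linalg.norm(W-s[:2],axis=1)-rr);w=1/(1+(e/.002)**2)
    return s[:2],rr,np.median(e)
print("griddle",fit(c,.03))
m=((hsv[...,2]>135)&(hsv[...,1]<60)).astype(np.uint8);c=blob(m,(236,175,292,228));print("lid",fit(c,.034),cv2.boundingRect(c))
# rest board: 
m=((b>75)&(r-b>50)&(r>185)).astype(np.uint8)
c=blob(m,(120,190,195,270));print("rest",fit(c,.02),cv2.boundingRect(c))
m=((hsv[...,1]<70)&(hsv[...,2]>110)).astype(np.uint8)
x0,y0,x1,y1=(120,190,198,270);mm=np.zeros_like(m);mm[y0:y1,x0:x1]=m[y0:y1,x0:x1]
cs,_=cv2.findContours(mm,cv2.RETR_CCOMP,cv2.CHAIN_APPROX_NONE)
for c in cs:
    if len(c)>80:print("ring",fit(c,.028),cv2.boundingRect(c))
E
python3 m0.py
```

```text
bar ((371.44384765625, 224.0898895263672), (45.83865737915039, 11.774596214294434), 17.969139099121094)
371.7301587301587 225.4314058956916
bar centre [ 0.50291937 -0.34195713  0.184     ]
[[ 0.5096068  -0.27328056]
 [ 0.54196993 -0.28378208]
 [ 0.50385747 -0.40946223]
 [ 0.47160135 -0.39850437]] [np.float64(0.13086411577408277), np.float64(0.03402431650583023), np.float64(0.13133186860815807), np.float64(0.034066576156235796)]
basecorner [ 0.56785048 -0.28433859  0.008     ]
basecorner [ 0.47034694 -0.26203756  0.008     ]
basecorner [ 0.44230141 -0.38921233  0.008     ]
griddle (array([ 0.56035585, -0.02892448]), np.float64(0.11773339736867315), np.float64(0.0009431110241022791))
lid (array([ 0.58516777, -0.03002012]), np.float64(0.06827800594999482), np.float64(0.001230844002685319)) (242, 181, 43, 43)
rest (array([0.49300062, 0.30353102]), np.float64(0.05572400387035995), np.float64(0.005490926336050167)) (138, 212, 41, 25)
ring (array([0.47832824, 0.30876843]), np.float64(0.08883620819087434), np.float64(0.0007189193741164585)) (129, 206, 56, 56)
ring (array([0.47846656, 0.30927717]), np.float64(0.0733634222906506), np.float64(0.0007583254022899)) (133, 210, 47, 48)
```

>>> carry_out --steps '[[[0,0,-0.15,0.02,-0.005,-0.05,0.085],[0,0,-0.3,0.08,-0.015,-0.1,0.085],[0,0,-0.45,0.135,-0.025,-0.1,0.085],[0,0,-0.6,0.19,-0.035,-0.1,0.085],[0,0,-0.75,0.245,-0.045,-0.1,0.085],[0,0,-0.9,0.3,-0.055,-0.1,0.085],[0,0,-1.035,0.35,-0.068,-0.1,0.085],[0,0,-1.035,0.374,-0.0715,-0.1,0.085],[0,0,-1.035,0.374,-0.0715,-0.1,0.085]]]'

```text
clock: 1.27
position: [0.5058, -0.3367, 0.4034]
ee_rot: [-0.0, 0.78, 0.626, -0.0]
contact_force: [-0.1, -0.2, 0.8]
opening: 0.0851
```

```bash
cat > snap.py <<'E'
import sys,pickle,cv2
from workcell import *
n=sys.argv[1];cams=sys.argv[2:] or ["wrist"]
s=state();pickle.dump(dict(s),open(f"pics/{n}.pkl","wb"))
for c in cams: cv2.imwrite(f"pics/{n}_{c}.png",grab_frame(c)[:,:,::-1])
print(s["clock"],s["position"].round(4),s["ee_rot"].round(4),s["joint_pos"].round(3),s["contact_force"].round(2),s["opening"])
E
python3 snap.py r1
```

```text
1.275 [ 0.5058 -0.3367  0.4034] [-3.000e-04  7.797e-01  6.262e-01 -2.000e-04] [-0.664  0.382  1.361 -0.     1.399 -0.446] [-0.08 -0.25  0.8 ] 0.08513078702816539
```

View pics/r1_wrist.png

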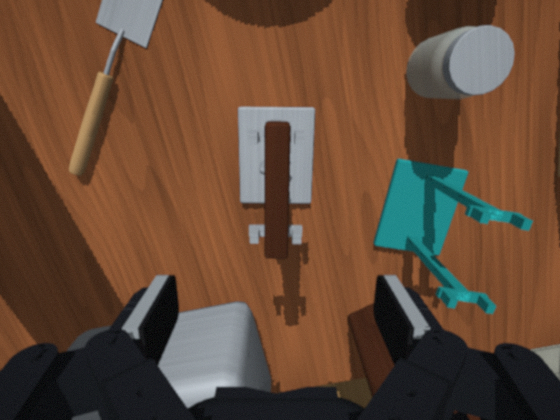

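```bash
python3 - <<'E'
from h import *
import pickle
s=pickle.load(open("pics/r1.pkl","rb"))
im=cv2.imread("pics/r1_wrist.png");cv2.imwrite("pics/r1c.png",cv2.resize(im[95:275,225:335],None,fx=3.3,fy=3.3,interpolation=cv2.INTER_CUBIC))
b,g,r=[im[...,i].astype(int) for i in range(3)]
m=((r-b>25)&(r<125)).astype(np.uint8);m[:,:255]=0;m[:,300:]=0;m[:110]=0;m[262:]=0
cs,_=cv2.findContours(m,cv2.RETR_EXTERNAL,cv2.CHAIN_APPROX_NONE);c=max(cs,key=cv2.contourArea);rc=cv2.minAreaRect(c);print(rc)
W=np.array([onz("wrist",*p,.184,s)[:2] for p in cv2.boxPoints(rc)]);print(W,W.mean(0),[np.linalg.norm(W[i]-W[i-1]).round(4) for i in range(4)])
d=W[1]-W[0] if np.linalg.norm(W[1]-W[0])>.06 else W[2]-W[1];print("bar angle",np.degrees(np.arctan2(d[1],d[0])))
# base corners
for uv in((239,107),(313,108),(312,202),(241,203)):print(onz("wrist",*uv,.008,s))
E
```

```text
((277.0, 191.5), (139.0, 44.0), 90.0)
[[ 0.50099035 -0.2759556 ]
 [ 0.53604744 -0.28374955]
 [ 0.51128617 -0.40757033]
 [ 0.4712116  -0.39868583]] [ 0.50488389 -0.34149032] [np.float64(0.1263), np.float64(0.0359), np.float64(0.1263), np.float64(0.041)]
bar angle -101.30865131395679
[ 0.47184272 -0.26480109  0.008     ]
[ 0.56512596 -0.28682075  0.008     ]
[ 0.54029646 -0.41218597  0.008     ]
[ 0.44194024 -0.39187349  0.008     ]
```

View pics/r1c.png

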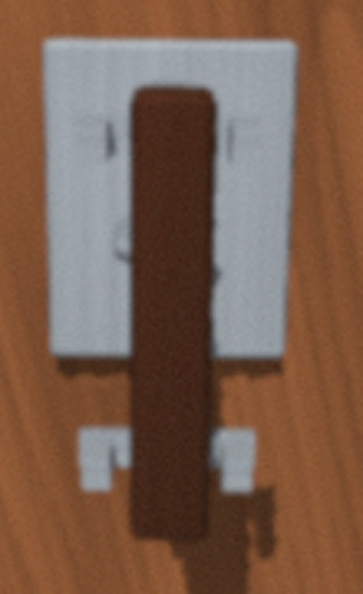

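```bash
python3 - <<'E'
from h import *
import pickle
s=pickle.load(open("pics/r1.pkl","rb"))
f=lambda x,y,z:onz("wrist",225+(x+.5)/3.3-.5,95+(y+.5)/3.3-.5,z,s)
W=np.array([f(*p,.184)[:2] for p in((133,88),(213,88),(208,537),(132,537))]);print(W,W.mean(0),[np.linalg.norm(W[i]-W[i-1]).round(4) for i in range(4)])
a=(W[0]+W[1]-W[2]-W[3])/2;print("y axis ang",np.degrees(np.arctan2(a[1],a[0])))
C=W.mean(0)
im=cv2.imread("pics/scene0.png");big=cv2.resize(im[115:210,215:285],None,fx=6,fy=6,interpolation=cv2.INTER_CUBIC)
for yaw,col in((np.radians(-11.8),(0,0,255)),(np.radians(168.2),(255,0,0))):
    ex=np.array([np.cos(yaw),np.sin(yaw)])
    pts=[(0,0),(0,-.08),(-.016,-.09),(-.016,-.136),(0,-.15),(.014,-.138)]
    uv=[proj("scene",np.r_[C+ex*x,.172+z]) for x,z in pts]
    uv=[((u-215+.5)*6,(v-115+.5)*6) for u,v in uv]
    cv2.polylines(big,[np.int32(uv)],False,col,1)
cv2.imwrite("pics/hyp.png",big)
E
```

```text
[[ 0.50904553 -0.27719186]
 [ 0.52834882 -0.28148345]
 [ 0.50175205 -0.40161988]
 [ 0.48085433 -0.39698651]] [ 0.50500018 -0.33932043] [np.float64(0.1231), np.float64(0.0198), np.float64(0.123), np.float64(0.0214)]
y axis ang 77.137123629199
```

View pics/hyp.png

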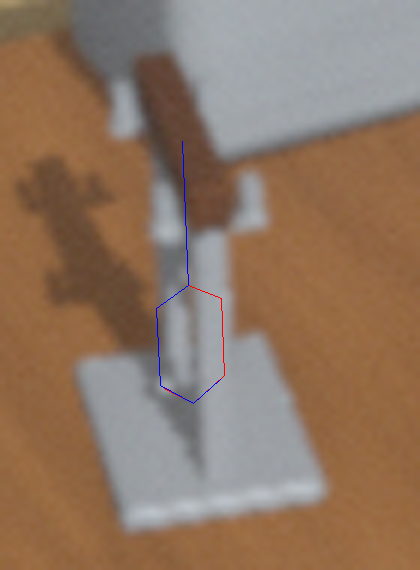

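>>> carry_out --steps '[[[0,0,0,-0.001,0,0.04,0.06],[0,0,0,-0.0027,0,0.08,0.06],[0,0,0,-0.0027,0,0.12,0.06],[0,0,0,-0.0027,0,0.15,0.06],[0,0,0,-0.0027,0,0.17,0.06],[0,0,0,-0.0027,0,0.178,0.06],[0,0,0,-0.0027,0,0.178,0.06]]]'

```text
clock: 2.2
position: [0.504, -0.3404, 0.2261]
ee_rot: [-0.0, 0.78, 0.626, -0.0]
contact_force: [-0.1, 0.2, 0.1]
opening: 0.0597
```

```bash
python3 snap.py r2 wrist scene
```

```text
2.2 [ 0.504  -0.3404  0.2261] [-1.000e-04  7.800e-01  6.258e-01 -1.000e-04] [-0.671  0.54   1.566 -0.     1.036 -0.452] [-0.08  0.16  0.15] 0.05971539449150567
```

View pics/r2_wrist.png

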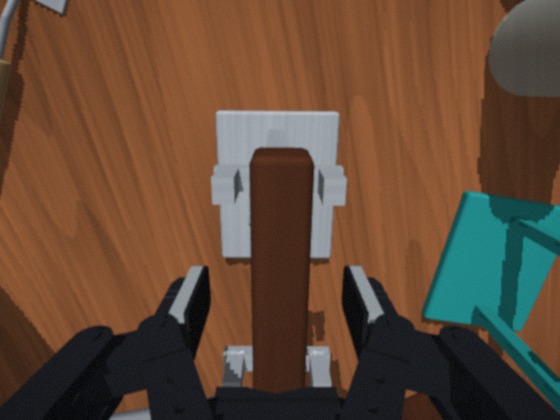

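>>> carry_out --steps '[[[0,0,0,0,0.001,0,0.04],[0,0,0,0,0.001,0,0.01],[0,0,0,0,0.001,0,0.01],[0,0,0,0,0.001,0,0.01],[0,0,0,0,0.001,0,0.01]]]' --force 90

```text
clock: 2.92
position: [0.5058, -0.3401, 0.2266]
ee_rot: [0.001, 0.779, 0.626, 0.0]
contact_force: [-1.3, 0.1, 5.7]
opening: 0.0205
```

```bash
python3 - <<'E'
from h import *
import pickle
s=pickle.load(open("pics/r2.pkl","rb"))
for uv in((256,148),(309,148),(251,163),(313,163)):print(onz("wrist",*uv,.184,s))
C=(onz("wrist",256,148,.184,s)+onz("wrist",309,148,.184,s))/2
y=np.array([.215,.9766]);print("centre",C[:2]-.062*y)
E
```

```text
[ 0.511111   -0.27593332  0.184     ]
[ 0.5278861  -0.27968121  0.184     ]
[ 0.50834535 -0.2803554   0.184     ]
[ 0.52824431 -0.28480052  0.184     ]
centre [ 0.50616855 -0.33835647]
```

>>> carry_out --steps '[[[0,0,0,0,0,-0.01,0.01],[0,0,0,0,0,-0.03,0.01],[0,0,0,0,0,-0.07,0.01],[0,0,0,0,0,-0.11,0.01],[0,0,0,0,0,-0.15,0.01],[0,0,0,0,0,-0.175,0.01],[0,0,0,0,0,-0.18,0.01],[0,0,0,0,0,-0.18,0.01]]]'

```text
clock: 3.92
position: [0.5054, -0.3399, 0.4051]
ee_rot: [-0.001, 0.78, 0.626, -0.0]
contact_force: [-0.4, 0.9, -1.9]
opening: 0.0208
```

```bash
python3 snap.py r3 wrist scene
```

```text
3.925 [ 0.5054 -0.3399  0.4051] [-5.000e-04  7.795e-01  6.264e-01 -1.000e-04] [-0.668  0.384  1.354 -0.     1.404 -0.451] [-0.39  0.9  -1.91] 0.020794336329512844
```

View pics/r3_wrist.png

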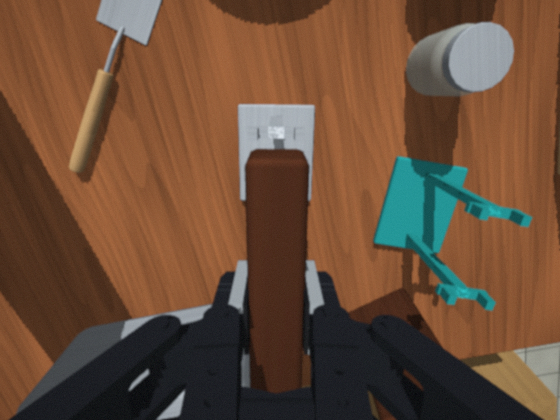

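View pics/r3_scene.png

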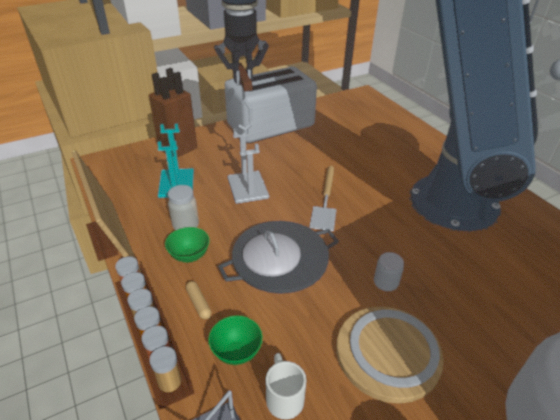

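>>> carry_out --steps '[[[0,0,0,0.015,0,0,0.01],[0,0,0,0.05,0.002,0,0.01],[0,0,0,0.09,0.004,0,0.01],[0,0,0,0.13,0.006,0,0.01],[0,0,0,0.17,0.007,0,0.01],[0,0,0,0.2,0.008,0,0.01],[0,0,0,0.217,0.0084,0,0.01],[0,0,0,0.217,0.0084,0,0.01]]]'

```text
clock: 5.03
position: [0.5605, -0.1291, 0.4057]
ee_rot: [-0.0, 0.779, 0.627, -0.0]
contact_force: [-0.6, -1.0, -2.7]
opening: 0.0207
```

```bash
python3 snap.py r4 wrist scene; python3 -c "
import cv2
im=cv2.imread('pics/r4_wrist.png');cv2.imwrite('pics/r4c.png',cv2.resize(im[0:160,200:360],None,fx=3.7,fy=3.7,interpolation=cv2.INTER_CUBIC))"
```

```text
5.025 [ 0.5605 -0.1291  0.4057] [-1.000e-04  7.791e-01  6.270e-01 -1.000e-04] [-0.307  0.316  1.448 -0.     1.378 -0.092] [-0.59 -1.03 -2.73] 0.020662373263591275
```

View pics/r4_wrist.png

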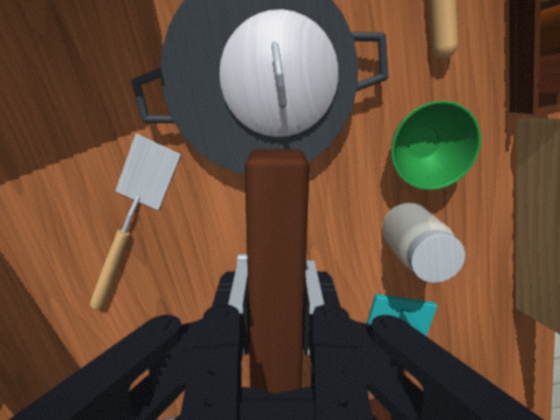

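View pics/r4c.png

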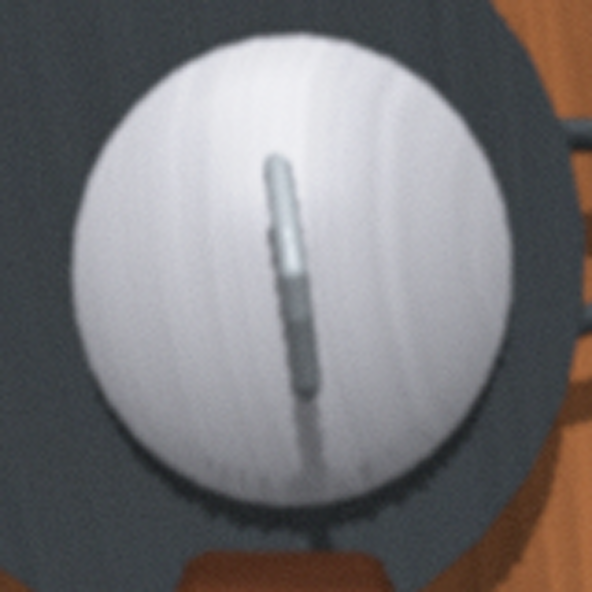

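View pics/r4_scene.png

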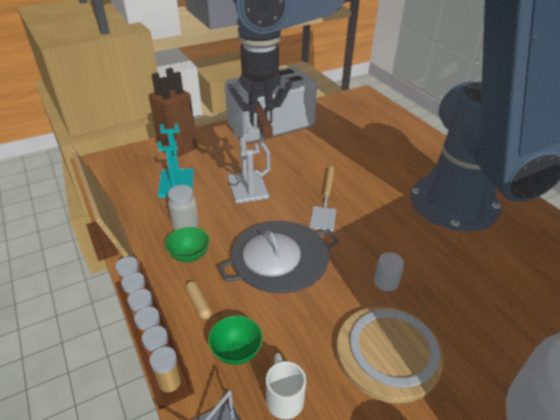

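```bash
python3 - <<'E'
from h import *
import pickle
s=pickle.load(open("pics/r4.pkl","rb"))
f=lambda x,y,z:onz("wrist",200+(x+.5)/3.7-.5,(y+.5)/3.7-.5,z,s)
for z in(.06,.07,.084):
    A=f(277,158,z);B=f(307,394,z);d=A-B;print(z,A[:2],B[:2],(A+B)[:2]/2,np.linalg.norm(d),np.degrees(np.arctan2(d[1],d[0]))-90)
print("peak guess line pt", f(291,272,.104))
im=cv2.imread("pics/r4_wrist.png");hsv=cv2.cvtColor(im,cv2.COLOR_BGR2HSV)
m=((hsv[...,1]<40)&(hsv[...,2]>95)).astype(np.uint8);m[145:]=0;m[:,:205]=0;m[:,345:]=0
m=cv2.morphologyEx(m,cv2.MORPH_OPEN,np.ones((5,5)))
cs,_=cv2.findContours(m,cv2.RETR_EXTERNAL,cv2.CHAIN_APPROX_NONE);c=max(cs,key=cv2.contourArea)[:,0];print(cv2.boundingRect(c))
c=c[c[:,1]<100]
from scipy.optimize import least_squares
for z in(.032,.036):
    W=np.array([onz("wrist",*p,z,s)[:2] for p in c])
    r=least_squares(lambda q:np.linalg.norm(W-q[:2],axis=1)-q[2],[.58,-.03,.07],loss="soft_l1",f_scale=.001);print(z,r.x)
# hook in hand, from scene
big=cv2.imread("pics/r4_scene.png")[90:190,220:310];cv2.imwrite("pics/r4s.png",cv2.resize(big,None,fx=6,fy=6,interpolation=cv2.INTER_CUBIC))
E
```

```text
0.06 [0.58674318 0.00106993] [ 0.58140122 -0.06633553] [ 0.5840722 -0.0326328] 0.06761679996964558 -4.531283729544668
0.07 [ 5.86521905e-01 -1.32308525e-04] [ 0.58130835 -0.0659175 ] [ 0.58391513 -0.03302491] 0.06599146270146461 -4.531283729544725
0.084 [ 0.58621212 -0.00181544] [ 0.58117834 -0.06533227] [ 0.58369523 -0.03357386] 0.06371599052601123 -4.531283729544754
peak guess line pt [ 0.58339696 -0.03248318  0.104     ]
(219, 9, 120, 127)
0.032 [ 0.58407927 -0.03211249  0.07130519]
0.036 [ 0.58402032 -0.03226395  0.07066271]
```

View pics/r4s.png

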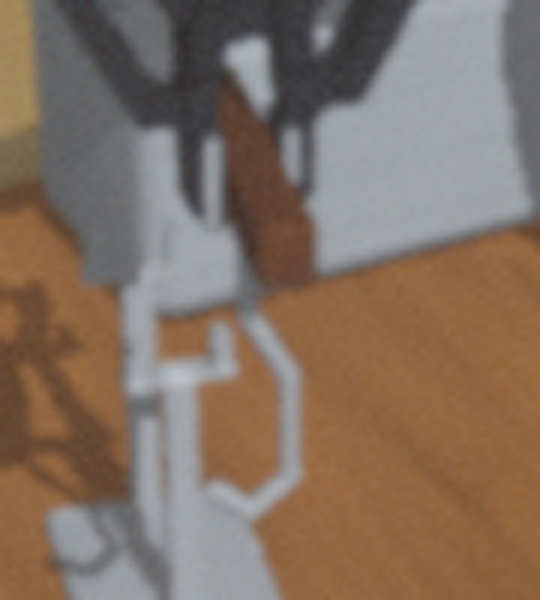

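```bash
python3 - <<'E'
from h import *
import pickle
s=pickle.load(open("pics/r4.pkl","rb"));p=s["position"];tx=np.array([.2138,.9769,0]);ty=np.array([.9769,-.2138,0])
for a in(-.003,0,.003):print(a,(proj("scene",p+tx*a-[0,0,.2046])-[220,90])*6+2.5)
for a in(-.003,.003):print('y',a,(proj("scene",p+ty*a-[0,0,.2046])-[220,90])*6+2.5)
print('z',(proj("scene",p-[0,0,.2076])-[220,90])*6+2.5, 'tip',(proj("scene",p+ty*.014-[0,0,.1926])-[220,90])*6+2.5)
E
```

```text
-0.003 [247.31848778 508.75451049]
0 [249.20567216 513.09872238]
0.003 [251.10046241 517.46044259]
y -0.003 [256.58050649 511.93358449]
y 0.003 [241.8219961  514.26525475]
z [249.29799476 519.26399673] tip [214.04044285 493.63392837]
```

>>> carry_out --steps '[[[0,0,-0.03,0.012,-0.006,0.005,0.01],[0,0,-0.07,0.04,-0.02,0.015,0.01],[0,0,-0.11,0.07,-0.036,0.03,0.01],[0,0,-0.137,0.0918,-0.0472,0.06,0.01],[0,0,-0.137,0.0918,-0.0472,0.095,0.01],[0,0,-0.137,0.0918,-0.0472,0.12,0.01],[0,0,-0.137,0.0918,-0.0472,0.128,0.01],[0,0,-0.137,0.0918,-0.0472,0.128,0.01]]]'

```text
clock: 6.12
position: [0.5341, -0.0302, 0.2781]
ee_rot: [-0.0, 0.735, 0.678, -0.0]
contact_force: [1.0, 0.7, -1.6]
opening: 0.0207
```

```bash
python3 snap.py r5 wrist scene; python3 -c "
import cv2
im=cv2.imread('pics/r5_scene.png');cv2.imwrite('pics/r5c.png',cv2.resize(im[180:290,210:350],None,fx=5,fy=5,interpolation=cv2.INTER_CUBIC))"
```

```text
6.125 [ 0.5341 -0.0302  0.2781] [-1.000e-04  7.348e-01  6.783e-01 -0.000e+00] [-0.144  0.353  1.718  0.     1.071 -0.064] [ 1.02  0.69 -1.62] 0.020701344437270838
```

View pics/r5c.png

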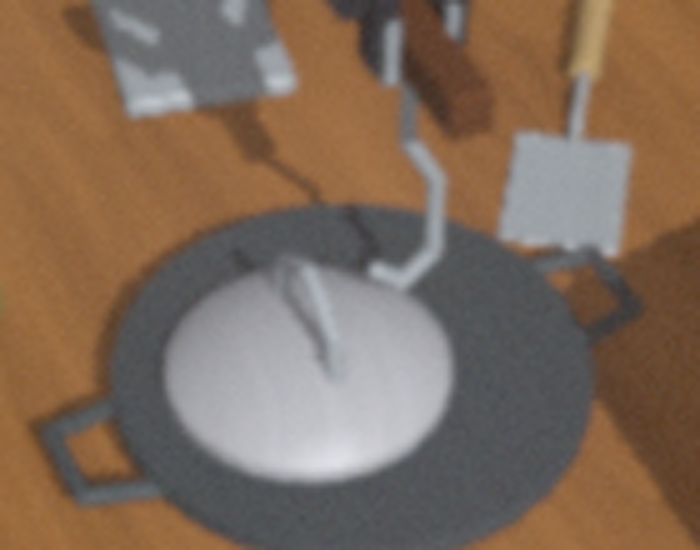

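View pics/r5_wrist.png

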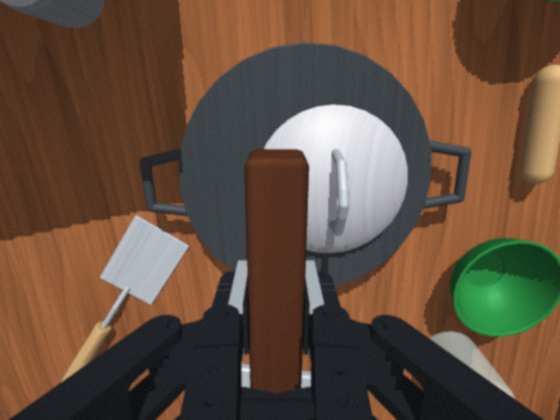

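```bash
python3 - <<'E'
from h import *
import pickle
im=cv2.imread('pics/r5_wrist.png');cv2.imwrite('pics/r5w.png',cv2.resize(im[90:270,240:430],None,fx=4,fy=4,interpolation=cv2.INTER_CUBIC))
s=pickle.load(open("pics/r5.pkl","rb"))
p=s["position"]
hp=lambda ax,az:(proj("scene",p+np.array([.0802,.9968,0])*.001+np.array([.9968,-.0802,0])*ax+[0,0,az])-[210,180])*5+2
print("hook pred",hp(0,-.2046),"loop peak pred",(proj("scene",np.array([.584,-.0322,.1]))-[210,180])*5+2)
E
```

```text
hook pred [401.86318293 284.21698749] loop peak pred [308.22449595 273.55672854]
```

View pics/r5w.png

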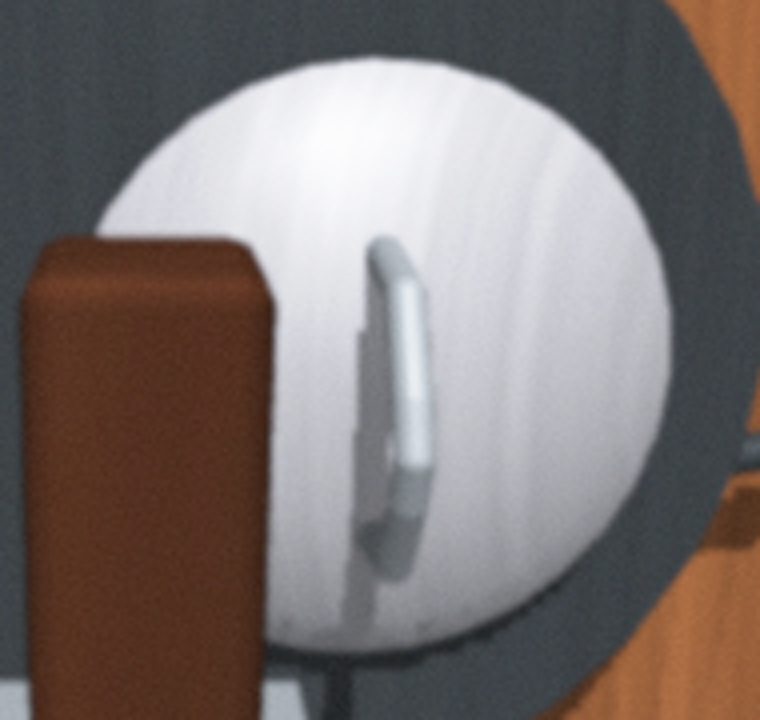

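```bash
python3 - <<'E'
from h import *
import pickle
s=pickle.load(open("pics/r5.pkl","rb"))
f=lambda x,y,z:onz("wrist",240+(x+.5)/4-.5,90+(y+.5)/4-.5,z,s)
for a,b,z in(((410,282),(416,466),.086),((383,247),(389,568),.058),((412,335),(418,402),.098)):
    A=f(*a,z);B=f(*b,z);d=A-B;print(z,(A+B)[:2]/2,np.linalg.norm(d),np.degrees(np.arctan2(d[1],d[0]))-90)
E
```

```text
0.086 [ 0.58666098 -0.0208217 ] 0.037245565151896656 0.6896267307496231
0.058 [ 0.58560259 -0.03656499] 0.073025784203775 -0.44136228150865975
0.098 [ 0.58492015 -0.01614642] 0.01298917157287583 3.8416093037714916
```

```bash
python3 - <<'E'
from h import *
import pickle
for nm,x0,y0,k in(("r5",240,90,4),("r4",200,0,3.7)):
  s=pickle.load(open(f"pics/{nm}.pkl","rb"))
  for yaw in(-4.5,-1.5):
    a=np.radians(yaw)
    print(nm,yaw,[tuple((((proj("wrist",np.array([.584-y*np.sin(a),-.0322+y*np.cos(a),.03+z]),s)-[x0,y0]+.5)*k-.5).round().astype(int)).tolist()) for y,z in((.032,.03),(.028,.054),(.01,.066),(0,.07),(-.01,.066),(-.028,.054),(-.032,.03))])
E
```

```text
r5 -4.5 [(388, 250), (407, 291), (413, 397), (414, 454), (407, 497), (391, 560), (372, 536)]
r5 -1.5 [(380, 250), (399, 291), (410, 397), (414, 454), (410, 497), (398, 560), (380, 535)]
r4 -4.5 [(277, 164), (279, 168), (288, 234), (293, 272), (298, 310), (306, 376), (306, 387)]
r4 -1.5 [(272, 165), (274, 169), (286, 234), (293, 272), (300, 310), (310, 375), (311, 386)]
```

>>> carry_out --steps '[[[0,0,0,0.001,0.004,0,0.01],[0,0,0,0.001,0.012,0,0.01],[0,0,0,0.001,0.022,0,0.01],[0,0,0,0.001,0.032,0,0.01],[0,0,0,0.001,0.041,0,0.01],[0,0,0,0.001,0.048,0,0.01],[0,0,0,0.001,0.0505,0,0.01],[0,0,0,0.001,0.0505,0,0.01]]]'

```text
clock: 7.22
position: [0.5845, -0.0331, 0.2778]
ee_rot: [-0.0, 0.735, 0.678, -0.0]
contact_force: [-0.0, 0.6, -1.1]
opening: 0.0208
```

```bash
python3 snap.py r6 wrist scene; python3 -c "
import cv2
im=cv2.imread('pics/r6_scene.png');cv2.imwrite('pics/r6c.png',cv2.resize(im[180:290,210:350],None,fx=5,fy=5,interpolation=cv2.INTER_CUBIC))
im=cv2.imread('pics/r6_wrist.png');cv2.imwrite('pics/r6w.png',cv2.resize(im[90:270,190:380],None,fx=4,fy=4,interpolation=cv2.INTER_CUBIC))"
```

```text
7.225 [ 0.5845 -0.0331  0.2778] [-1.000e-04  7.348e-01  6.783e-01 -1.000e-04] [-0.136  0.442  1.584  0.     1.116 -0.056] [-0.01  0.61 -1.11] 0.020811322064709155
```

View pics/r6c.png

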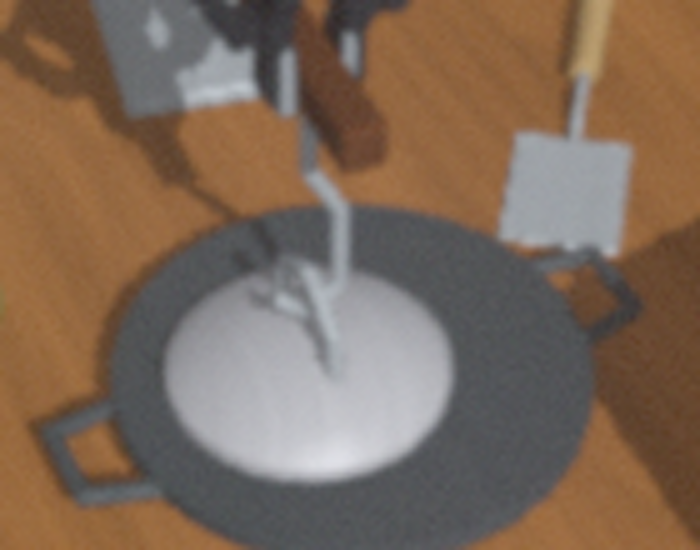

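View pics/r6w.png

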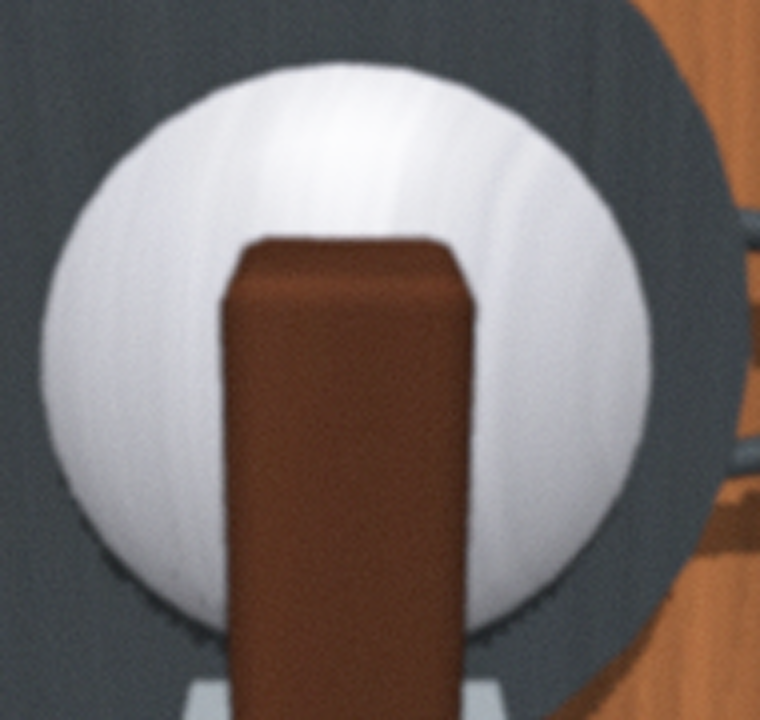

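>>> carry_out --steps '[[[0,0,0,0,0,-0.004,0.01],[0,0,0,0,0,-0.009,0.01],[0,0,0,0,0,-0.012,0.01],[0,0,0,0,0,-0.014,0.01],[0,0,0,0,0,-0.016,0.01],[0,0,0,0,0,-0.018,0.01],[0,0,0,0,0,-0.02,0.01],[0,0,0,0,0,-0.022,0.01],[0,0,0,0,0,-0.022,0.01],[0,0,0,0,0,-0.022,0.01]]]'

```text
clock: 8.57
position: [0.5845, -0.0331, 0.2998]
ee_rot: [-0.0, 0.735, 0.678, -0.0]
contact_force: [0.5, 0.7, -7.7]
opening: 0.0207
```

```bash
python3 snap.py r7 wrist scene; python3 -c "
import cv2
im=cv2.imread('pics/r7_scene.png');cv2.imwrite('pics/r7c.png',cv2.resize(im[180:290,210:350],None,fx=5,fy=5,interpolation=cv2.INTER_CUBIC))
from workcell import *
print(state()['torque'])"
```

```text
8.575 [ 0.5845 -0.0331  0.2998] [-1.000e-04  7.348e-01  6.783e-01 -1.000e-04] [-0.136  0.419  1.561  0.     1.161 -0.056] [ 0.49  0.73 -7.71] 0.0206554458571679
[ 0.04101548 -0.03848097 -0.07620589]
```

View pics/r7c.png

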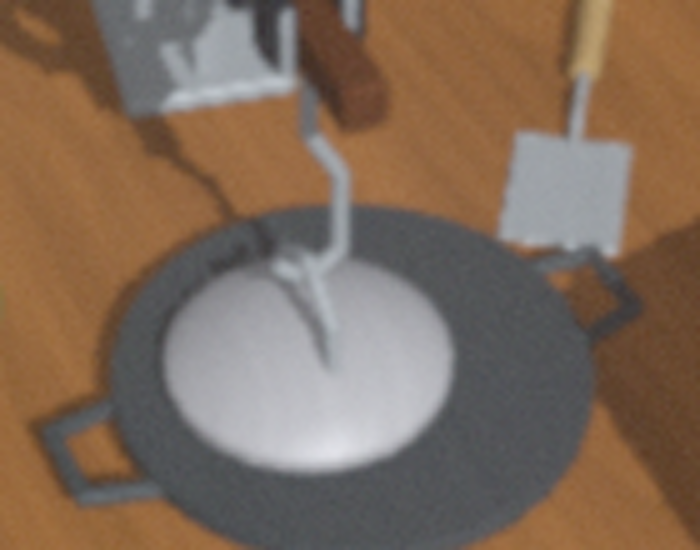

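View pics/r7_wrist.png

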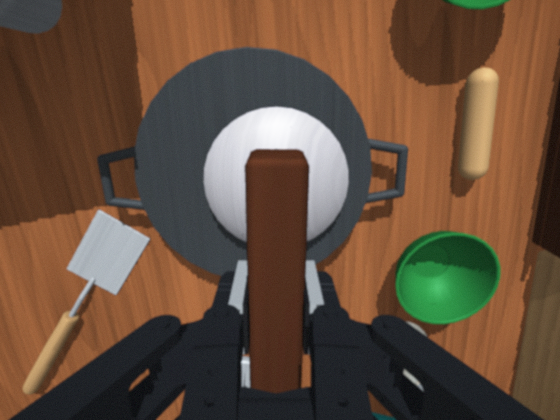

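>>> carry_out --steps '[[[0,0,0,0,0,-0.003,0.01],[0,0,0,0,0,-0.009,0.01],[0,0,0,0,0,-0.017,0.01],[0,0,0,0,0,-0.026,0.01],[0,0,0,0,0,-0.035,0.01],[0,0,0,0,0,-0.043,0.01],[0,0,0,0,0,-0.048,0.01],[0,0,0,0,0,-0.05,0.01],[0,0,0,0,0,-0.05,0.01]]]'

```text
clock: 9.8
position: [0.5845, -0.0331, 0.3498]
ee_rot: [-0.0, 0.735, 0.678, -0.0]
contact_force: [-0.3, 0.0, -8.8]
opening: 0.0204
```

```bash
python3 snap.py r8 wrist scene; python3 -c "
import cv2
im=cv2.imread('pics/r8_scene.png');cv2.imwrite('pics/r8c.png',cv2.resize(im[140:290,210:350],None,fx=5,fy=4,interpolation=cv2.INTER_CUBIC))
from workcell import *
print(state()['torque'])"
```

```text
9.8 [ 0.5845 -0.0331  0.3498] [-1.000e-04  7.348e-01  6.783e-01 -1.000e-04] [-0.136  0.374  1.501  0.     1.266 -0.056] [-0.31  0.05 -8.8 ] 0.020417117676592808
[ 0.04477665  0.00099076 -0.00710481]
```

View pics/r8c.png

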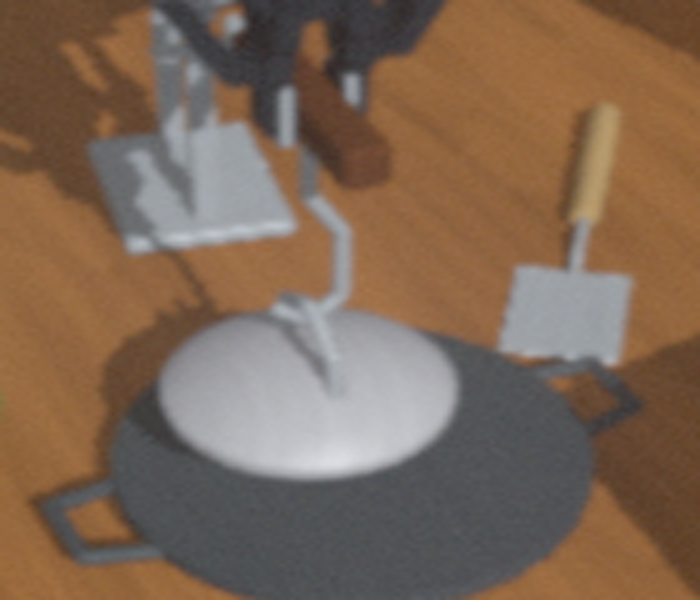

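View pics/r8_wrist.png

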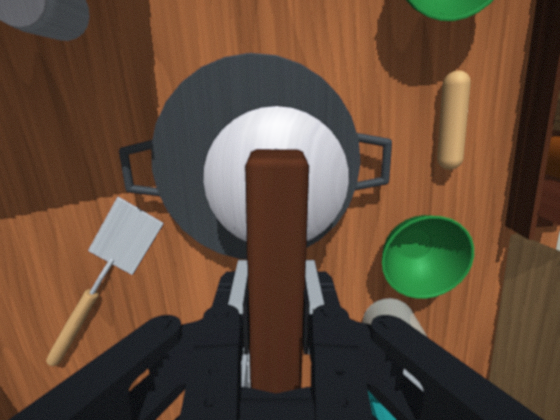

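```bash
cat > lev.py <<'E'
from h import *
import pickle,sys
nm=sys.argv[1];z=float(sys.argv[2])
s=pickle.load(open(f"pics/{nm}.pkl","rb"));p=s["position"];q=s["ee_rot"];X=R.from_quat([q[1],q[2],q[3],q[0]]).as_matrix()
c=p+X[:,0]*.001;c=np.array([c[0],c[1],z+.002]);print("lid",c)
t=np.linspace(0,2*np.pi,120)
for cam in("scene","wrist"):
    try: im=cv2.imread(f"pics/{nm}_{cam}.png")
    except: continue
    uv=np.array([proj(cam,c+.07*np.array([np.cos(a),np.sin(a),0]),s) for a in t])
    cx=uv.mean(0);x0,y0=np.int32(uv.min(0)-30);x1,y1=np.int32(uv.max(0)+30);x0=max(x0,0);y0=max(y0,0)
    cr=im[y0:y1,x0:x1];k=min(780/cr.shape[1],580/cr.shape[0]);cr=cv2.resize(cr,None,fx=k,fy=k,interpolation=cv2.INTER_CUBIC)
    cv2.polylines(cr,[np.int32((uv-[x0,y0]+.5)*k)],True,(0,0,255),1)
    cv2.imwrite(f"pics/{nm}_lev_{cam}.png",cr)
E
python3 lev.py r8 .0862
```

```text
lid [ 0.58459379 -0.03213979  0.0882    ]
```

View pics/r8_lev_scene.png

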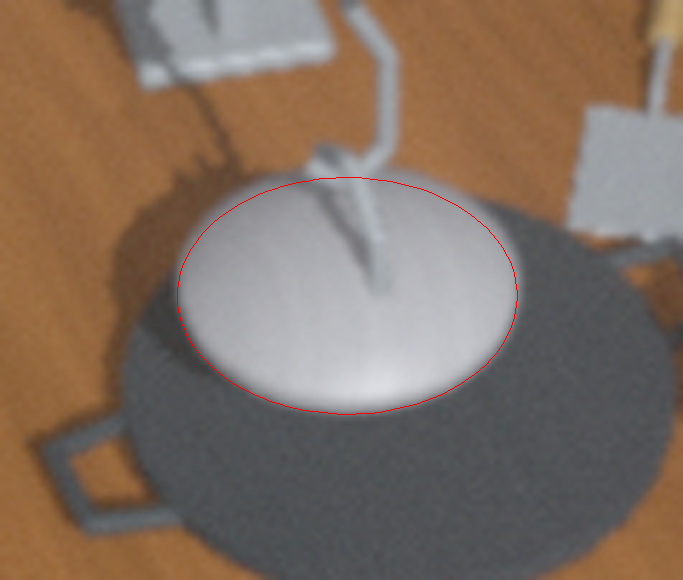

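View pics/r8_lev_wrist.png

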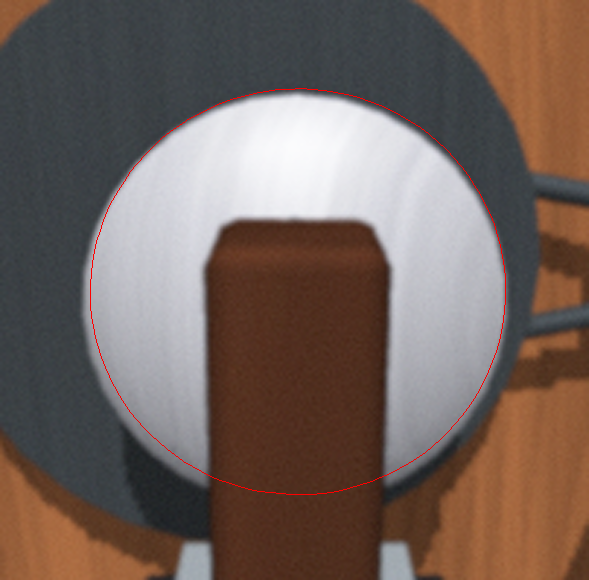

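```bash
cat > lidfit.py <<'E'
from h import *
import pickle,sys
from scipy.optimize import least_squares
def lidfit(nm,z):
    s=pickle.load(open(f"pics/{nm}.pkl","rb"));im=cv2.imread(f"pics/{nm}_wrist.png");hsv=cv2.cvtColor(im,cv2.COLOR_BGR2HSV)
    m=((hsv[...,1]<40)&(hsv[...,2]>100)).astype(np.uint8);m[240:]=0;m[:100]=0;m[:,:195]=0;m[:,358:]=0
    m=cv2.morphologyEx(m,cv2.MORPH_OPEN,np.ones((5,5)))
    ys=range(112,215);P=[]
    for y in ys:
        xs=np.where(m[y])[0]
        if len(xs):P+= [(xs[0]-.5,y),(xs[-1]+.5,y)]
    W=np.array([onz("wrist",*p,z,s)[:2] for p in P])
    r=least_squares(lambda q:np.linalg.norm(W-q[:2],axis=1)-q[2],[*s["position"][:2],.07],loss="soft_l1",f_scale=.0005)
    q=s["ee_rot"];X=R.from_quat([q[1],q[2],q[3],q[0]]).as_matrix();d=np.r_[r.x[:2]-s["position"][:2],0]
    return r.x,(X.T@d)[:2],np.sqrt(2*r.cost/len(W))
if __name__=="__main__":print(lidfit(sys.argv[1],float(sys.argv[2])))
E
python3 lidfit.py r8 .088; python3 lidfit.py r7 .038;python3 lidfit.py r6 .032
```

```text
(array([ 0.58327869, -0.03510085,  0.07200109]), array([-0.00205668, -0.00107428]), np.float64(0.0002571692803375595))
(array([ 0.58323435, -0.03543537,  0.07202459]), array([-0.00242163, -0.00109403]), np.float64(0.0002617605012521864))
(array([ 0.58378756, -0.03436659,  0.07216172]), array([-0.00131256, -0.00065937]), np.float64(0.00023632336946435983))
```

>>> carry_out --steps '[[[0,0,0,0.0015,-0.001,-0.002,0.01],[0,0,0,0.006,-0.0035,-0.006,0.01],[0,0,0,0.014,-0.008,-0.012,0.01],[0,0,0,0.026,-0.015,-0.018,0.01],[0,0,0,0.042,-0.024,-0.024,0.01],[0,0,0,0.06,-0.034,-0.028,0.01],[0,0,0,0.078,-0.044,-0.03,0.01],[0,0,0,0.096,-0.054,-0.03,0.01],[0,0,0,0.114,-0.064,-0.03,0.01],[0,0,0,0.132,-0.074,-0.03,0.01]]]'

```text
clock: 11.15
position: [0.5207, 0.1056, 0.3798]
ee_rot: [-0.0, 0.735, 0.678, -0.0]
contact_force: [-0.5, 0.4, -7.4]
opening: 0.0208
```

>>> carry_out --steps '[[[0,0,0,0.016,-0.009,0,0.01],[0,0,0,0.028,-0.0155,0,0.01],[0,0,0,0.036,-0.0205,0,0.01],[0,0,0,0.041,-0.0235,0,0.01],[0,0,0,0.0435,-0.0248,0,0.01],[0,0,0,0.0437,-0.0248,0,0.01],[0,0,0,0.0437,-0.0248,0,0.01]]]'

```text
clock: 12.02
position: [0.5002, 0.1497, 0.3799]
ee_rot: [0.0, 0.735, 0.678, -0.0]
contact_force: [0.1, -0.0, -7.9]
opening: 0.0206
```

```bash
python3 snap.py r9 wrist scene top; python3 lidfit.py r9 .118
```

```text
12.025 [0.5002 0.1497 0.3799] [ 1.000e-04  7.349e-01  6.781e-01 -0.000e+00] [ 0.202  0.23   1.623 -0.     1.289  0.282] [ 0.15 -0.02 -7.87] 0.02060380281918341
(array([0.499238  , 0.14722428, 0.07122609]), array([-0.00250467, -0.00081216]), np.float64(0.0003495916223154762))
```

View pics/r9_wrist.png

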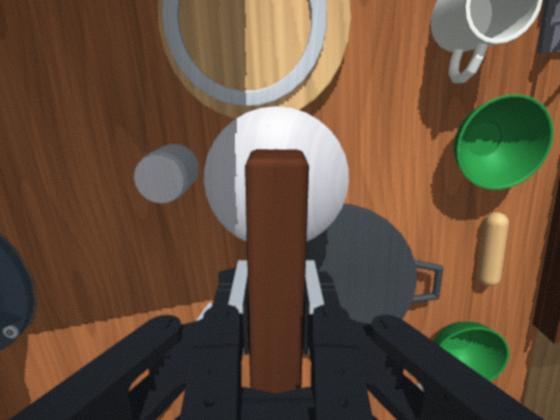

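View pics/r9_scene.png

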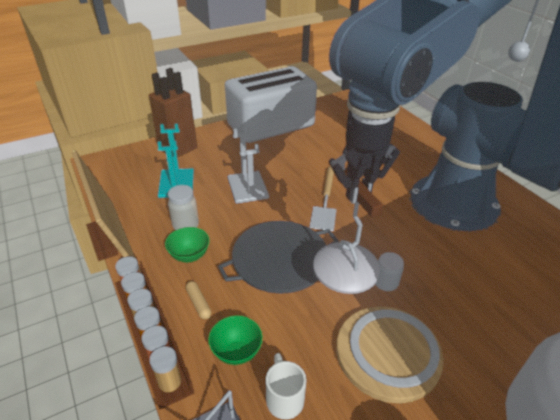

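```bash
cat > ringfit.py <<'E'
from h import *
import pickle,sys
from scipy.optimize import least_squares
nm=sys.argv[1];ymax=int(sys.argv[2])
s=pickle.load(open(f"pics/{nm}.pkl","rb"));im=cv2.imread(f"pics/{nm}_wrist.png");hsv=cv2.cvtColor(im,cv2.COLOR_BGR2HSV)
m=((hsv[...,1]<75)&(hsv[...,2]>90)).astype(np.uint8);m[ymax:]=0;m[:,:150]=0;m[:,335:]=0
cv2.imwrite(f"pics/{nm}_rm.png",m*255)
O=[];I=[]
for y in range(3,ymax):
    xs=np.where(m[y])[0]
    if len(xs)<6: continue
    runs=np.split(xs,np.where(np.diff(xs)>2)[0]+1);runs=[r for r in runs if len(r)>5]
    if not runs: continue
    O+=[(runs[0][0]-.5,y),(runs[-1][-1]+.5,y)]
    if len(runs)>=2: I+=[(runs[0][-1]+.5,y),(runs[-1][0]-.5,y)]
for nme,P,z,r0 in(("outer",O,.028,.09),("inner",I,.028,.073)):
    W=np.array([onz("wrist",*p,z,s)[:2] for p in P])
    for free in(1,0):
        r=least_squares(lambda q:np.linalg.norm(W-q[:2],axis=1)-(q[2] if free else r0),[.478,.309,r0],loss="soft_l1",f_scale=.0007)
        print(nme,free,r.x.round(4),len(W),np.sqrt(2*r.cost/len(W)))
# board outer
b,g,rr=[im[...,i].astype(int) for i in range(3)]
for n,P,z in(("board pts",[(160,35),(350,15),(187,92),(300,108),(330,78)],.02),):
    W=np.array([onz("wrist",*p,z,s)[:2] for p in P])
    r=least_squares(lambda q:np.linalg.norm(W-q[:2],axis=1)-.108,[.478,.309],loss="soft_l1",f_scale=.001);print(n,r.x,r.fun)
E
python3 ringfit.py r9 108
python3 - <<'E'
import cv2
im=cv2.imread("pics/r9_wrist.png");cv2.imwrite("pics/r9z.png",cv2.resize(im[0:125,145:360],None,fx=3.6,fy=3.6,interpolation=cv2.INTER_CUBIC))
E
```

```text
outer 1 [0.478  0.3072 0.0898] 210 0.0005179538557577819
outer 0 [0.478  0.3075 0.09  ] 210 0.000530322012602924
inner 1 [0.4782 0.3075 0.0715] 176 0.0006738457526593622
inner 0 [0.4783 0.3096 0.073 ] 176 0.0009777021938930795
board pts [0.48634016 0.30757349] [-2.71866435e-03  6.22592562e-05  8.45722141e-04  6.66154807e-05
 -9.03493823e-04]
```

View pics/r9z.png

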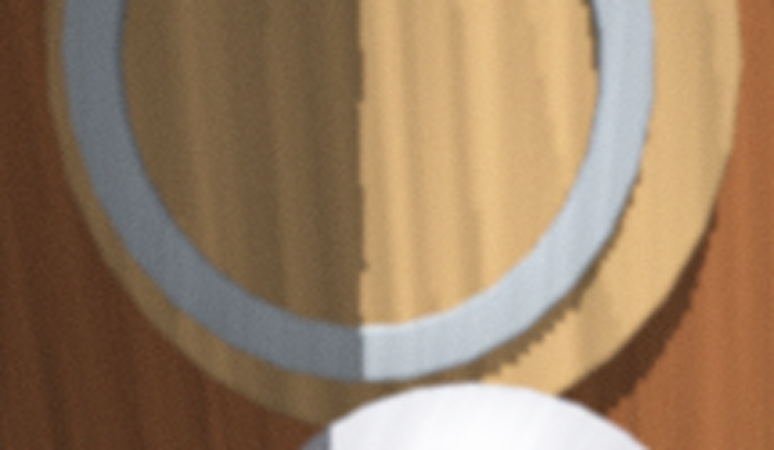

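View pics/r9_rm.png

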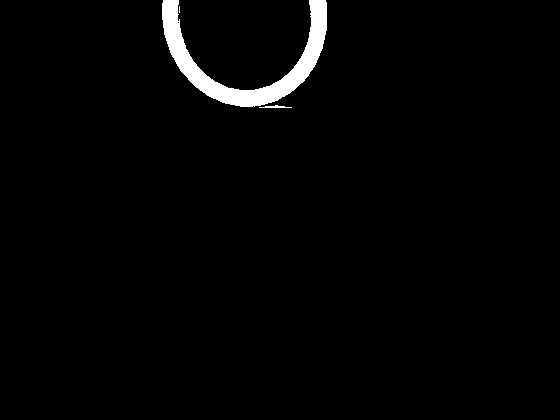

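>>> carry_out --steps '[[[0,0,0,0.0015,-0.0003,0,0.01],[0,0,0,0.0065,-0.0014,0,0.01],[0,0,0,0.016,-0.0035,0,0.01],[0,0,0,0.03,-0.0065,0,0.01],[0,0,0,0.047,-0.01,0,0.01],[0,0,0,0.066,-0.014,0,0.01],[0,0,0,0.085,-0.018,0,0.01],[0,0,0,0.104,-0.0222,0,0.01],[0,0,0,0.121,-0.026,0,0.01],[0,0,0,0.135,-0.029,0,0.01]]]'

```text
clock: 13.42
position: [0.4818, 0.288, 0.3798]
ee_rot: [-0.0, 0.735, 0.678, -0.0]
contact_force: [0.2, 0.2, -7.9]
opening: 0.0209
```

>>> carry_out --steps '[[[0,0,0,0.0105,-0.0022,0.003,0.01],[0,0,0,0.0175,-0.0038,0.01,0.01],[0,0,0,0.0215,-0.0046,0.02,0.01],[0,0,0,0.0226,-0.0048,0.032,0.01],[0,0,0,0.0226,-0.0048,0.044,0.01],[0,0,0,0.0226,-0.0048,0.056,0.01],[0,0,0,0.0226,-0.0048,0.066,0.01],[0,0,0,0.0226,-0.0048,0.072,0.01],[0,0,0,0.0226,-0.0048,0.075,0.01],[0,0,0,0.0226,-0.0048,0.075,0.01]]]'

```text
clock: 14.68
position: [0.4791, 0.3097, 0.3049]
ee_rot: [0.0, 0.735, 0.678, 0.0]
contact_force: [-0.3, 0.1, -7.8]
opening: 0.0204
```

```bash
python3 snap.py ra wrist scene top; python3 lidfit.py ra .043; python3 lev.py ra .041; python3 - <<'E'
import cv2
im=cv2.imread("pics/ra_top.png");cv2.imwrite("pics/rat.png",cv2.resize(im[180:280,100:220],None,fx=5,fy=5,interpolation=cv2.INTER_CUBIC))
E
```

```text
14.675 [0.4791 0.3097 0.3049] [0.000e+00 7.348e-01 6.783e-01 1.000e-04] [0.492 0.387 1.597 0.    1.158 0.572] [-0.26  0.06 -7.75] 0.020367070274664046
(array([0.47852841, 0.31447725, 0.08315416]), array([ 0.00468685, -0.00092042]), np.float64(0.0011786779767429354))
lid [0.47915132 0.31072864 0.043     ]
```

View pics/ra_lev_wrist.png

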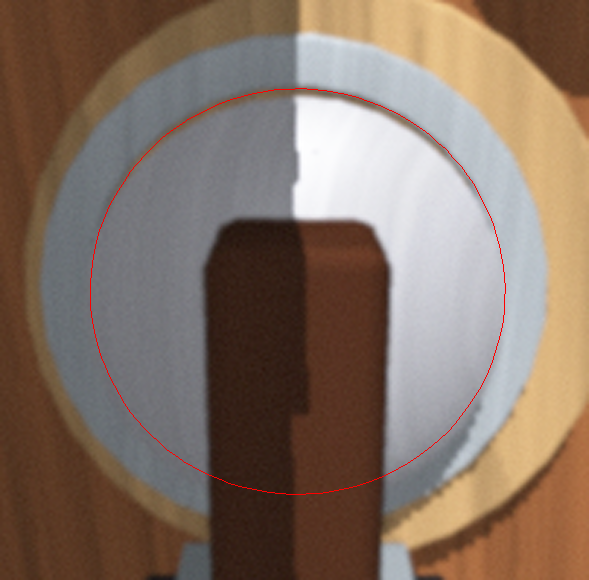

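View pics/ra_lev_scene.png

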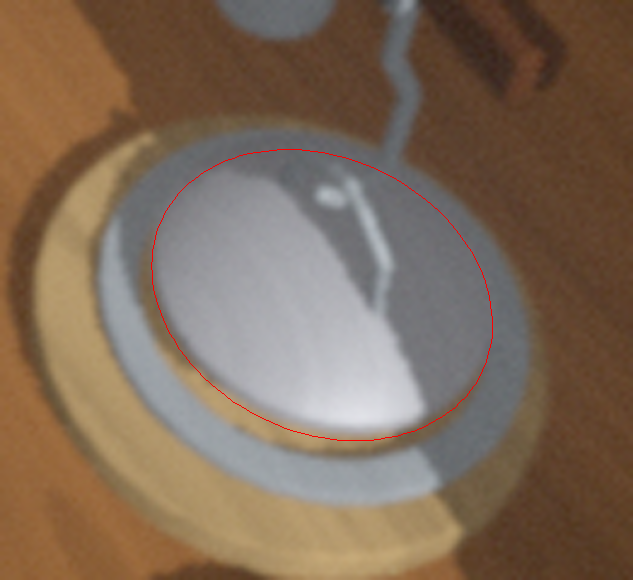

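View pics/rat.png

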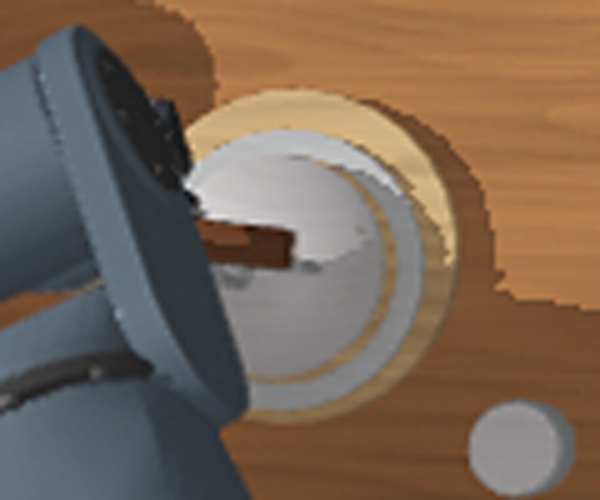

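```bash
cat > rf2.py <<'E'
from h import *
import pickle,sys
from scipy.optimize import least_squares
nm=sys.argv[1]
s=pickle.load(open(f"pics/{nm}.pkl","rb"));im=cv2.imread(f"pics/{nm}_wrist.png");hsv=cv2.cvtColor(im,cv2.COLOR_BGR2HSV)
m=((hsv[...,1]<75)&(hsv[...,2]>80)).astype(np.uint8);m=cv2.morphologyEx(m,cv2.MORPH_OPEN,np.ones((3,3)))
P=[]
for y in range(70,205):
    xs=np.where(m[y,150:400])[0]+150
    if len(xs)>20:P+=[(xs[0]-.5,y),(xs[-1]+.5,y)]
W=np.array([onz("wrist",*p,.028,s)[:2] for p in P])
for fr in(1,0):
    r=least_squares(lambda q:np.linalg.norm(W-q[:2],axis=1)-(q[2] if fr else .09),[.478,.309,.09],loss="soft_l1",f_scale=.0005)
    print("ring outer",r.x.round(4),np.sqrt(2*r.cost/len(W)))
print(P[:6],P[-4:])
E
python3 rf2.py ra
```

```text
ring outer [0.4778 0.3082 0.0898] 0.0002924509792352513
ring outer [0.4778 0.3079 0.09  ] 0.0003206446261908872
[(np.float64(258.5), 86), (np.float64(291.5), 86), (np.float64(255.5), 87), (np.float64(296.5), 87), (np.float64(251.5), 88), (np.float64(301.5), 88)] [(np.float64(194.5), 203), (np.float64(356.5), 203), (np.float64(194.5), 204), (np.float64(356.5), 204)]
```

>>> carry_out --steps '[[[0,0,0,0,0,0.003,0.01],[0,0,0,0,0,0.006,0.01],[0,0,0,0,0,0.009,0.01],[0,0,0,0,0,0.0115,0.01],[0,0,0,0,0,0.013,0.01],[0,0,0,0,0,0.0145,0.01],[0,0,0,0,0,0.016,0.01],[0,0,0,0,0,0.017,0.01],[0,0,0,0,0,0.017,0.01]]]'

```text
clock: 15.95
position: [0.479, 0.3097, 0.2878]
ee_rot: [-0.0, 0.735, 0.678, -0.0]
contact_force: [0.3, 0.2, -7.8]
opening: 0.0208
```

```bash
python3 snap.py rb wrist scene;python3 rf2.py rb; python3 lev.py rb .024; python3 -c "
from workcell import *
print(state()['torque'])"
```

```text
15.95 [0.479  0.3097 0.2878] [-0.000e+00  7.348e-01  6.783e-01 -1.000e-04] [0.492 0.404 1.615 0.    1.122 0.572] [ 0.34  0.23 -7.82] 0.020780206220890437
ring outer [0.4778 0.3082 0.0898] 0.00026764629791331714
ring outer [0.4777 0.3078 0.09  ] 0.00029968409644551584
[(np.float64(264.5), 85), (np.float64(289.5), 85), (np.float64(256.5), 86), (np.float64(294.5), 86), (np.float64(253.5), 87), (np.float64(298.5), 87)] [(np.float64(189.5), 203), (np.float64(362.5), 203), (np.float64(189.5), 204), (np.float64(361.5), 204)]
lid [0.47907841 0.31070065 0.026     ]
[ 0.033959   -0.0113516   0.04019906]
```

View pics/rb_lev_scene.png

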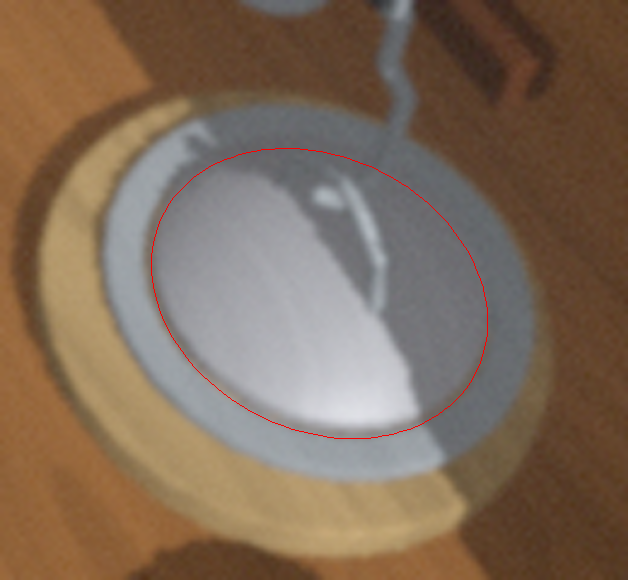

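View pics/rb_lev_wrist.png

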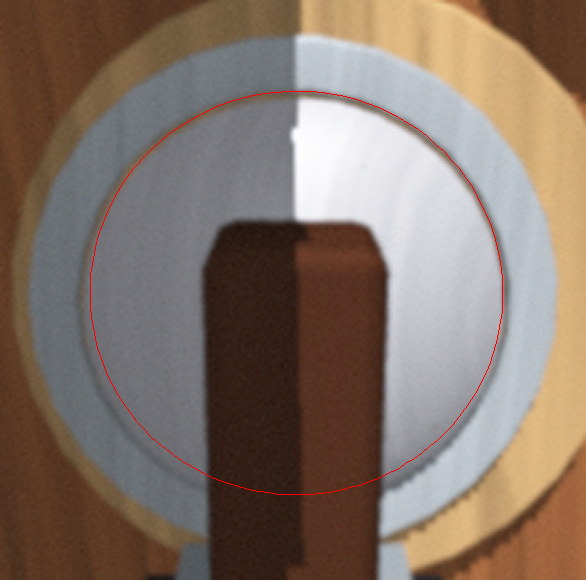

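>>> carry_out --steps '[[[0,0,0,0,0,0.001,0.01],[0,0,0,0,0,0.002,0.01],[0,0,0,0,0,0.003,0.01],[0,0,0,0,0,0.004,0.01],[0,0,0,0,0,0.005,0.01],[0,0,0,0,0,0.006,0.01],[0,0,0,0,0,0.006,0.01],[0,0,0,0,0,0.006,0.01]]]'

```text
clock: 17.05
position: [0.4791, 0.3097, 0.2821]
ee_rot: [0.0, 0.735, 0.678, 0.0]
contact_force: [-0.6, 0.6, -1.2]
opening: 0.0207
```

```bash
python3 snap.py rc wrist scene; python3 lev.py rc .02; python3 lidfit.py rc .022
```

```text
17.05 [0.4791 0.3097 0.2821] [1.000e-04 7.348e-01 6.783e-01 3.000e-04] [0.492 0.41  1.621 0.    1.11  0.572] [-0.63  0.58 -1.18] 0.0207187650539063
lid [0.47920834 0.31073122 0.022     ]
(array([0.47903118, 0.31738577, 0.08291058]), array([ 0.00761909, -0.00070856]), np.float64(0.0015115338740032667))
```

View pics/rc_lev_scene.png

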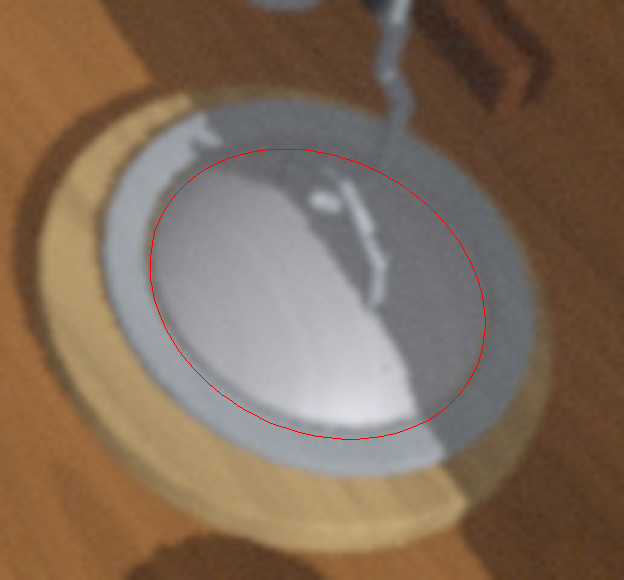

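View pics/rc_lev_wrist.png

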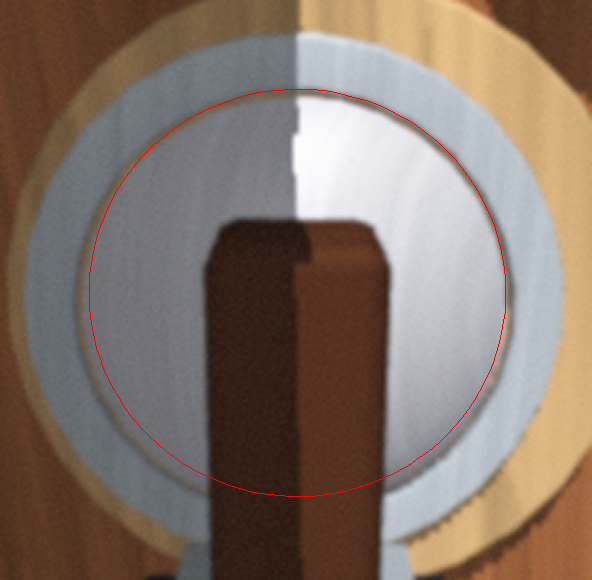

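>>> carry_out --steps '[[[0,0,0,0,0,0.002,0.01],[0,0,0,0,0,0.005,0.01],[0,0,0,0,0,0.008,0.01],[0,0,0,0,0,0.011,0.01],[0,0,0,0,0,0.0125,0.01],[0,0,0,0,0,0.0135,0.01],[0,0,0,0,0,0.0135,0.01]]]'

```text
clock: 18.02
position: [0.479, 0.3097, 0.2684]
ee_rot: [-0.0, 0.735, 0.678, 0.0]
contact_force: [-0.6, -0.0, -2.1]
opening: 0.0207
```

```bash
python3 snap.py rd scene; python3 -c "
import cv2
im=cv2.imread('pics/rd_scene.png');cv2.imwrite('pics/rdc.png',cv2.resize(im[280:400,330:450],None,fx=5,fy=5,interpolation=cv2.INTER_CUBIC))"
```

```text
18.025 [0.479  0.3097 0.2684] [-0.      0.7348  0.6783  0.    ] [0.492 0.426 1.635 0.    1.081 0.572] [-0.61 -0.03 -2.07] 0.020714921393338255
```

View pics/rdc.png

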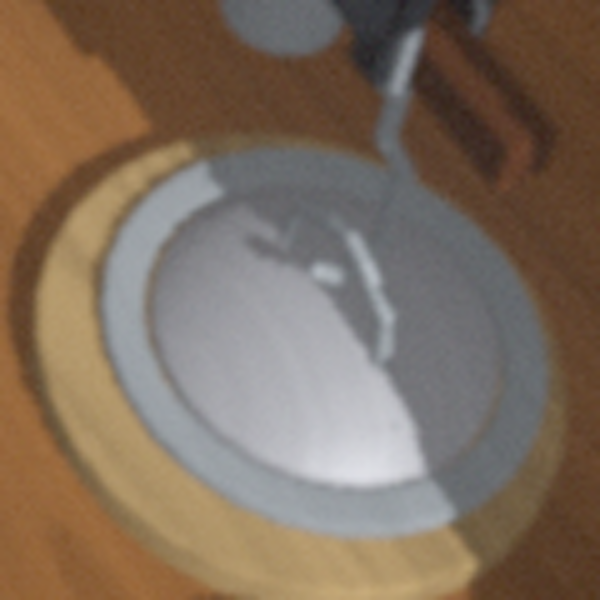

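>>> carry_out --steps '[[[0,0,0,0,-0.003,0,0.01],[0,0,0,0,-0.009,0,0.01],[0,0,0,0,-0.018,0,0.01],[0,0,0,0,-0.028,0,0.01],[0,0,0,0,-0.038,0,0.01],[0,0,0,0,-0.048,0,0.01],[0,0,0,0,-0.056,0,0.01],[0,0,0,0,-0.058,0,0.01]]]'

```text
clock: 19.08
position: [0.4207, 0.3144, 0.2685]
ee_rot: [-0.0, 0.735, 0.678, 0.0]
contact_force: [-0.4, 0.0, -2.4]
opening: 0.0209
```

>>> carry_out --steps '[[[0,0,0,0,0,-0.01,0.01],[0,0,0,0,0,-0.03,0.01],[0,0,0,0,0,-0.06,0.01],[0,0,0,0,0,-0.09,0.01],[0,0,0,0,0,-0.12,0.01],[0,0,0,0,0,-0.135,0.01],[0,0,0,0,0,-0.14,0.01]]]'

```text
clock: 19.95
position: [0.4214, 0.3143, 0.4089]
ee_rot: [0.0, 0.735, 0.678, 0.0]
contact_force: [-0.3, -0.2, -2.3]
opening: 0.0208
```

```bash
python3 snap.py re wrist scene
```

```text
19.95 [0.4214 0.3143 0.4089] [1.000e-04 7.349e-01 6.782e-01 4.000e-04] [ 0.552  0.216  1.57  -0.     1.354  0.633] [-0.31 -0.19 -2.33] 0.020840192247527953
```

View pics/re_wrist.png

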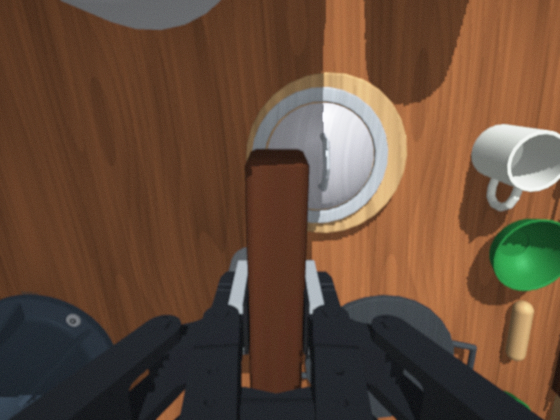

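View pics/re_scene.png

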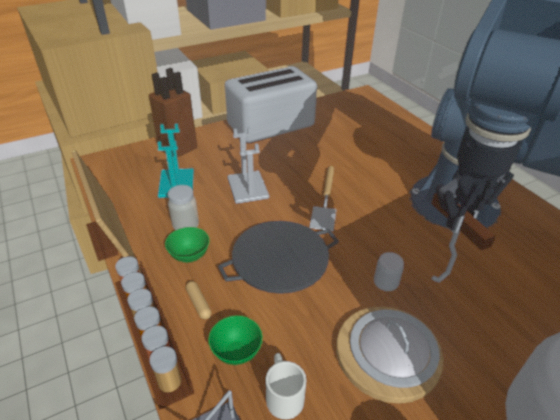

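>>> carry_out --steps '[[[0,0,0,-0.01,0.002,-0.003,0.01],[0,0,0,-0.03,0.006,-0.008,0.01],[0,0,0,-0.06,0.0125,-0.01,0.01],[0,0,0,-0.1,0.021,-0.01,0.01],[0,0,0.02,-0.145,0.0305,-0.01,0.01],[0,0,0.04,-0.19,0.04,-0.01,0.01],[0,0,0.06,-0.235,0.0495,-0.01,0.01],[0,0,0.08,-0.28,0.059,-0.01,0.01],[0,0,0.1,-0.325,0.0685,-0.01,0.01],[0,0,0.12,-0.37,0.078,-0.01,0.01]]]'

```text
clock: 21.3
position: [0.4687, -0.0632, 0.4186]
ee_rot: [0.0, 0.775, 0.632, -0.0]
contact_force: [0.3, -1.1, -2.0]
opening: 0.0209
```

```bash
cat > go.py <<'E'
from h import *
from workcell import *
import sys
s=state();q=s["ee_rot"];X=R.from_quat([q[1],q[2],q[3],q[0]]).as_matrix()
t=np.array(list(map(float,sys.argv[1:4])));a=2*np.degrees(np.arctan2(q[2],q[1]))-90
print("toolaxes d",(X.T@(t-s["position"])).round(4),"yaw",a,"wz",-np.radians(float(sys.argv[4])-a),s["clock"],s["contact_force"].round(2))
E
python3 go.py .5058 -.34 .4189 -12.5
```

```text
toolaxes d [-0.2638  0.0917 -0.0003] yaw -11.536188132070336 wz 0.01682169046516938 21.3 [ 0.3  -1.14 -1.96]
```

>>> carry_out --steps '[[[0,0,0.005,-0.042,0.0143,0,0.01],[0,0,0.01,-0.084,0.0286,0,0.01],[0,0,0.016,-0.126,0.043,0,0.01],[0,0,0.018,-0.168,0.0573,0,0.01],[0,0,0.018,-0.205,0.07,0,0.01],[0,0,0.018,-0.235,0.08,0,0.01],[0,0,0.018,-0.254,0.0866,0,0.01],[0,0,0.018,-0.264,0.09,0,0.01],[0,0,0.018,-0.2665,0.0909,0,0.01],[0,0,0.018,-0.2665,0.0909,0,0.01]]]'

```text
clock: 22.55
position: [0.5056, -0.3394, 0.4185]
ee_rot: [-0.0, 0.78, 0.626, 0.0]
contact_force: [0.6, -0.3, -0.6]
opening: 0.0208
```

```bash
python3 go.py .5058 -.34 .2276 -12.5; python3 snap.py rf wrist scene top; python3 - <<'E'
import cv2
im=cv2.imread('pics/rf_scene.png');cv2.imwrite('pics/rfc.png',cv2.resize(im[80:210,200:300],None,fx=5,fy=4.4,interpolation=cv2.INTER_CUBIC))
E
```

```text
toolaxes d [-0.0006  0.0004  0.1909] yaw -12.457926689921266 wz 0.0007343177880864316 22.55 [ 0.55 -0.28 -0.65]
22.55 [ 0.5056 -0.3394  0.4185] [-0.000e+00  7.797e-01  6.262e-01  1.000e-04] [-0.668  0.377  1.333  0.     1.432 -0.45 ] [ 0.55 -0.28 -0.65] 0.020840022906688443
```

View pics/rf_wrist.png

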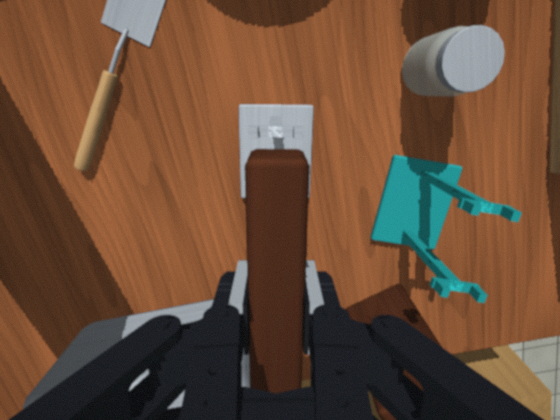

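View pics/rfc.png

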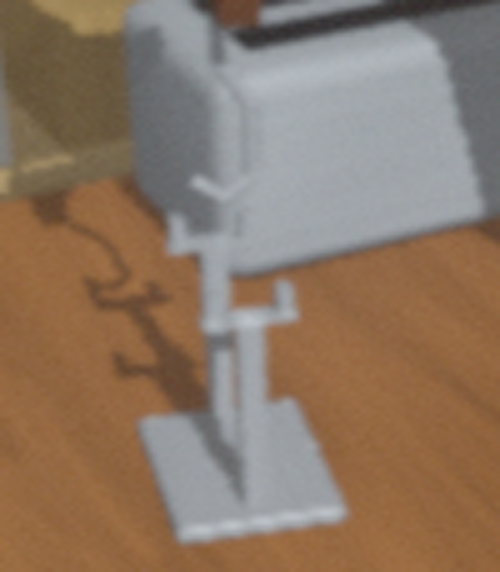

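>>> carry_out --steps '[[[0,0,0,-0.0005,0,0.015,0.01],[0,0,0,-0.0005,0,0.045,0.01],[0,0,0,-0.0005,0,0.075,0.01],[0,0,0,-0.0005,0,0.105,0.01],[0,0,0,-0.0005,0,0.135,0.01],[0,0,0,-0.0005,0,0.155,0.01],[0,0,0,-0.0005,0,0.165,0.01],[0,0,0,-0.0005,0,0.17,0.01],[0,0,0,-0.0005,0,0.17,0.01]]]'

```text
clock: 23.82
position: [0.5055, -0.3405, 0.2486]
ee_rot: [0.0, 0.78, 0.626, 0.0]
contact_force: [-0.4, -0.7, -1.1]
opening: 0.0206
```

```bash
python3 go.py .5058 -.34 .2266 -12.5; python3 snap.py rg wrist scene;python3 - <<'E'
import cv2
im=cv2.imread('pics/rg_scene.png');cv2.imwrite('pics/rgc.png',cv2.resize(im[80:210,200:300],None,fx=5,fy=4.4,interpolation=cv2.INTER_CUBIC))
E
```

```text
toolaxes d [0.0005 0.0002 0.022 ] yaw -12.487994167805553 wz 0.0002095413012350354 23.825 [-0.36 -0.68 -1.12]
23.825 [ 0.5055 -0.3405  0.2486] [2.000e-04 7.798e-01 6.260e-01 0.000e+00] [-0.669  0.516  1.544  0.     1.081 -0.451] [-0.36 -0.68 -1.12] 0.020647158315873323
```

View pics/rg_wrist.png

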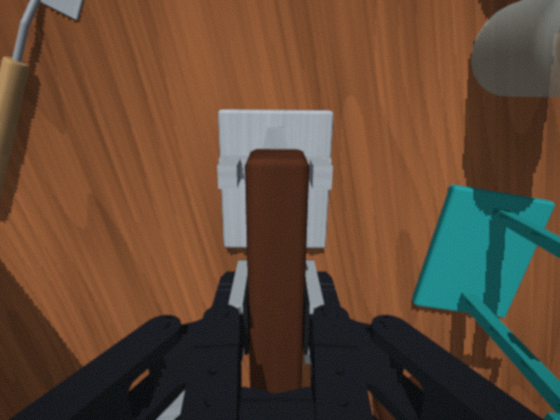

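View pics/rgc.png

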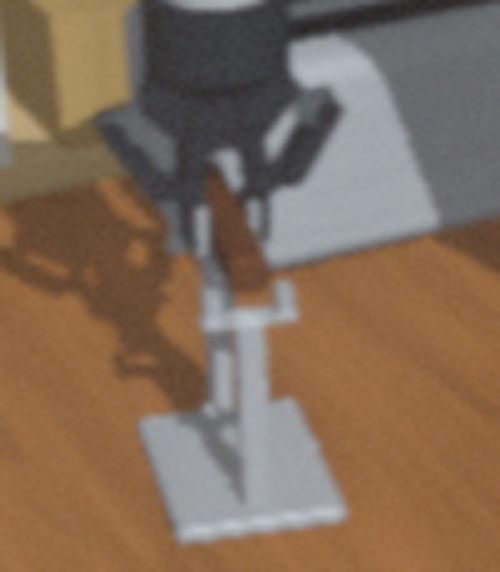

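Centred between the cheeks, so I lower the bar slowly to the fork floor.

>>> carry_out --steps '[[[0,0,0,0,0,0.006,0.01],[0,0,0,0,0,0.012,0.01],[0,0,0,0,0,0.017,0.01],[0,0,0,0,0,0.019,0.01],[0,0,0,0,0,0.0205,0.01],[0,0,0,0,0,0.0215,0.01],[0,0,0,0,0,0.0215,0.01]]]'

```text
clock: 24.8
position: [0.5054, -0.3405, 0.2269]
ee_rot: [-0.0, 0.78, 0.626, 0.0]
contact_force: [0.4, -0.6, -1.3]
opening: 0.0208
```

>>> carry_out --steps '[[[0,0,0,0,0,0.0005,0.01],[0,0,0,0,0,0.001,0.01],[0,0,0,0,0,0.001,0.01]]]'

```text
clock: 25.18
position: [0.5055, -0.3405, 0.2266]
ee_rot: [0.0, 0.78, 0.626, 0.0]
contact_force: [-2.6, 2.2, 5.3]
opening: 0.0208
```

Contact at +5 N. I release and check before rising.

>>> carry_out --steps '[[[0,0,0,0,0,0,0.03],[0,0,0,0,0,0,0.045],[0,0,0,0,0,0,0.06],[0,0,0,0,0,0,0.06],[0,0,0,0,0,0,0.06]]]'

```text
clock: 25.8
position: [0.5054, -0.3405, 0.2259]
ee_rot: [-0.0, 0.78, 0.626, 0.0]
contact_force: [0.3, -0.2, 0.8]
opening: 0.0602
```

>>> carry_out --steps '[[[0,0,0,0,0,-0.01,0.06],[0,0,0,0,0,-0.03,0.06],[0,0,0,0,0,-0.06,0.06],[0,0,0,0,0,-0.1,0.06],[0,0,0,0,0,-0.14,0.06],[0,0,0,0,0,-0.17,0.06],[0,0,0,0,0,-0.18,0.06],[0,0,0,0,0,-0.18,0.06]]]'

```text
clock: 26.8
position: [0.5054, -0.3404, 0.4058]
ee_rot: [0.0, 0.78, 0.626, 0.0]
contact_force: [-0.1, 0.8, -0.3]
opening: 0.0598
```

```bash
python3 snap.py rh wrist scene top;python3 - <<'E'
import cv2,numpy as np
im=cv2.imread('pics/rh_scene.png');a=cv2.resize(im[100:210,200:300],None,fx=4,fy=4,interpolation=cv2.INTER_CUBIC);b=cv2.resize(im[300:400,330:450],(400,440),interpolation=cv2.INTER_CUBIC);cv2.imwrite('pics/rhc.png',np.hstack([a,b]))
E
```

```text
26.8 [ 0.5054 -0.3404  0.4058] [1.000e-04 7.798e-01 6.260e-01 0.000e+00] [-0.669  0.384  1.353  0.     1.405 -0.451] [-0.14  0.83 -0.3 ] 0.0598007580372074
```

View pics/rhc.png

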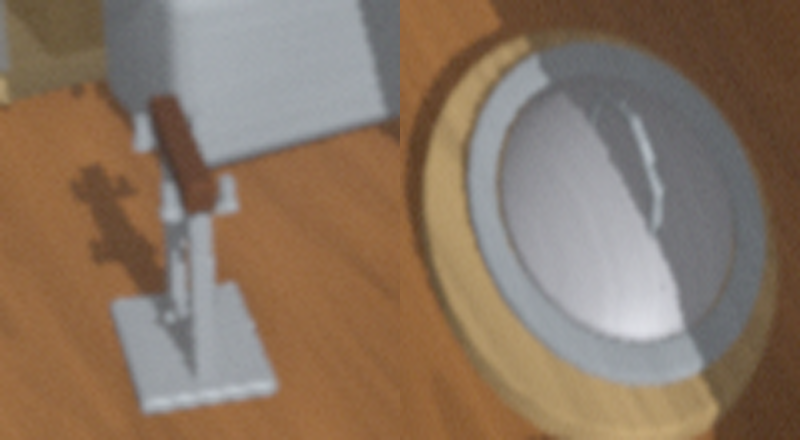

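View pics/rh_wrist.png

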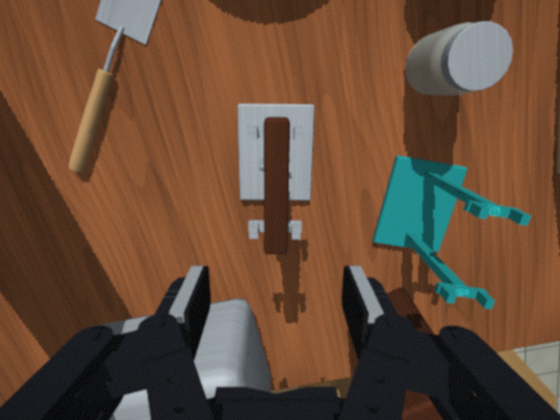

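View pics/rh_top.png

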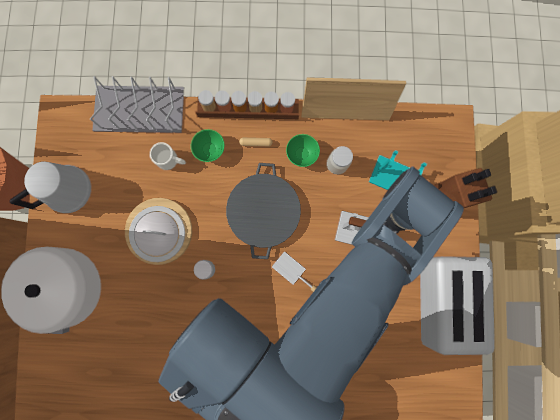

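```bash
python3 - <<'E'
import cv2
im=cv2.imread('pics/rh_top.png');cv2.imwrite('pics/rht.png',cv2.resize(im[190:275,115:200],None,fx=6.5,fy=6.5,interpolation=cv2.INTER_CUBIC))
E
```

```text
(no output)
```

View pics/rht.png

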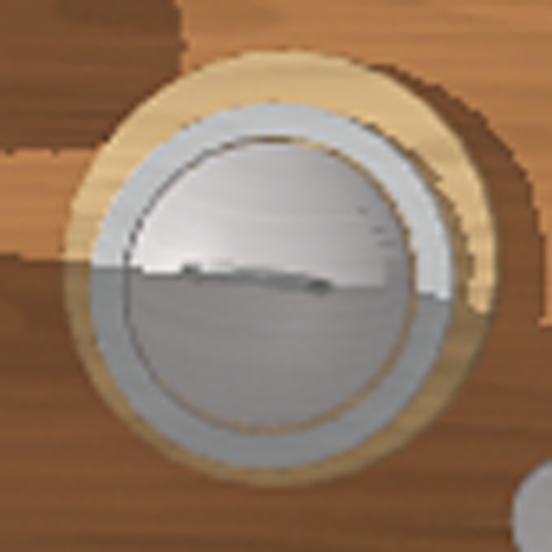

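The lid sits inside the ring with a thin gap all round, and the lifter hangs in both forks. I hand the job in.

```bash
python3 -c "
from workcell import *
print(close_job())"
```

```text
the job is handed in; nothing more can be done
None
```

The lid is on the rest inside the steel ring, the lifter is back in its rack, and I handed the job in at about 27 s. No verdict was reported.

- **Carry:** I took the lifter from the steel rack, hooked it under the loop's peak and carried the lid level to the rest. The outline overlays showed it within about 2 mm of level and centred.
- **Finding the ring:** I located it with the cameras rather than by probing with the lid. Its centre came out near (0.478, 0.308), about 8 to 10 mm from the board's centre. I then confirmed it while lowering: the wrist force stayed at the full hanging load (7.8 N) below the ring's top, and the lid was fully unloaded by about the height of the wood.
- **Last checks:** The pictures show the lid flat with a thin, even gap all round. The lifter's crossbar lies in both forks, and everything else appears in place. The highest force reading at the end of any move was about 9 N, while the lid was hanging; the bar touched the forks at about 5 N.
- **Disagreement:** The top and wrist cameras differed by about 2 mm on the lid's and ring's positions. That was within the play, and I saw no failed checks.

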